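# Lead the instrument sled round the rail bend to the stop

## Robot

A 6-joint arm with a two-finger parallel gripper is mounted at the origin on the work surface. World frame = base frame: x ahead of the robot, y to its left, z up, the work surface at z = 0. Lengths are in m, angles in rad, forces in N, time in s.
With the tool pointing down it reaches from about 0.35 to 0.8 m from the base axis. Payload 7.3 kg.
Tool frame: the origin (TCP) lies midway between the tips of the shut fingers; the grasp point (between the pads) lies 19 mm behind it (env.grip_depth is the distance from the TCP to the grasp point, in m); x points along the fingers, y is the direction in which the jaws open and shut, and the axes are right-handed (so a half turn about x gives the same grasp; the last joint's range is limited). The gripper opens to 85 mm and grips with 20 to 120 N. Pads are 22 mm wide; open, the fingers measure 114 mm over their backs; the gripper's body (76 mm by 85 mm) begins 54 mm behind the grasp point. The pads swing forward as they close: fully open they stand 13 mm farther back than shut.
Start: joints at [0.971, 0.342, 1.524, -0, 1.275, -0.146], TCP at [0.23, 0.472, 0.231] pointing down, gripper open.
Joint ranges: [-2.53, 2.53], [-0.77, 2.02], [0.04, 2.7], [-1, 4.14], [0.28, 2.66], [-3.11, 3.11]. Speed limits (rad/s): [2.57, 2.57, 3.14, 3.14, 3.14, 3.14].

## Interface

Orientations are given as a rotation vector (axis times angle).
In Python, from workcell import env gives the robot as it stands. The module is installed in compiled form; this text tells all that it offers.
- The arm moves only by the tool jog_arm, never from a script. Its argument "commands" is a list of rows, each an object of numbers: "x", "y", "z": the shift along the tool's x, y, z in units of 50 mm (1.0 is 50 mm); "wx", "wy", "wz": the turn, a rotation vector about the tool's x, y, z in rad; "grip": the opening, from -1 (shut) to 1 (fully open). In form: [{"x": .., "y": .., "z": .., "wx": .., "wy": .., "wz": .., "grip": ..}, ...]. A call has 1 to 10 rows; each row is the pose to reach, as a shift and turn from the pose commanded when the call began, along the tool's axes at that moment; what a row does not reach only later rows make up. A row lasts 1/10 s, in which the tool goes at most 50 mm and 8.59 degrees, less where a joint would pass 70% of its speed; a pose out of reach is approached as far as the arm can. A call with a gripper value outside its range is refused whole. The fingers move at their own pace and stop on an object; "squeeze" is the grip in N (left out, the last holds). Time passes only in rows, so rows that repeat a pose let the fingers close. It gives the time, the measured TCP pose, the force and the opening at its end, in the units of the state.
- env.get_state(): the state, without advancing time (a new reading comes with each control period).
- env.get_image(name): name is "side" or "top"; returns (picture, depth): 420x560x3 uint8, red, green, blue; 420x560 float32, m along the optical axis (not along the pixel's ray), 0 where there is no reading.
- env.calibration(name): a dict with "vertical_fov" (degrees; the focal length in pixels is half the picture's height over the tangent of half this angle, whatever the lens; pixels are square), "cx", "cy" (the principal point, pixels), "R" (3x3) and "t" (3): a world point X has camera coordinates R X + t. Camera axes: x right, y down, z forward; pixel columns grow to the right and rows downward; lengths in m; the calibration is good to about 2 mm. A picture is of the moment at which its call begins. calibration takes no time and is no camera call.
- env.finish_job(): hands the job in, once; it reports no verdict.
The state is a dict: "time": time; "joint_pos": joint angles; "qd": joint speeds; "joint_efforts": joint torques, N m; "eef_pos": TCP position; "tcp_rot": TCP orientation; "ft_force": force on the tool from outside, world axes, zero at the start; "ft_torque": the same for the moment, N m; "opening": opening from 0.0 (shut) to 1.0 (fully open).
Only numpy, scipy, OpenCV 4.12 (cv2) and the standard library are available. Lean on these libraries where they do the work, as an engineer would, in place of code of your own. Each camera call takes 0.05 s, during which the arm holds its last target.

## Task

Take the small wooden carrier sled by its fin, slide it along the table into the flared entrance of the guide rails and round the bend, feeling your way because rails and stop are not exactly where they are measured: never lift it, and never let it bear on the rails with more than 15 newtons or on the stop with more than 20. Press its nose against the end stop with about 10 newtons for a second, then let go and leave it at the stop, flat on the table. Leave the other things on the table alone.

Things in the scene. Friction and masses are not known exactly. Their poses are not given: they have to be found in the camera images.
- carrier_grip (a point): Loose wooden sled, slides on the table: 84 mm long, 44 wide, 22 high, half-round ends, 0.25-0.5 kg, drag 1-4 N. Held by a dark fin on its middle: 24 mm long (along the sled), 10 thick, 22 to 66 mm above the table; a 14 mm high clay ocarina is fixed on the front. Point: in the fin, 50 mm above the underside, over the sled's centre; x to the sled's front (it goes first), y to its left, z up.
- track: Two aluminium guide walls on the table, 25 mm high, 6 thick, 52 apart; origin: bend centre at a steel foot plate (50 x 50 x 10 mm), z up. Nominal middle line: along +y at x = -110 mm up to y = 0, then 90 deg right on a 110 mm arc about the origin (inner face 84, outer 136), then along +x at y = 110. The sled has 4 mm play each side in the straights, in the bend 3 mm each side of 109 mm radius.
- entrance (a point): Nominal middle of the rails' entrance, on the table, at (-110, -120) mm in the track frame, same axes; the sled goes in along +y. Each wall flares out by 14 mm from y = -70 to -120. All of these are nominal: the walls are bolted through slots and, as one rigid piece without turning, really sit up to 8 mm off along track x and, separately, up to 8 mm along track y. Not measured: feel or see it.
- exit_end (a point): Nominal end of the rails, middle of the channel, on the table, at (98, 110) mm in the track frame, same axes; the sled leaves the bend along +x. Shares the walls' unmeasured offset of up to 8 mm along x and y.
- bay: End stop: bracket (44 mm high at most) with a fixed rubber-faced plate, 40 mm wide, 2 to 32 mm above the table, closing the channel. Origin on the table at the nominal place of the face, (115, 110) mm in the track frame; x onward, out of the channel. The plate is clamped in a slide: its face really lies up to 10 mm nearer or farther along x, not measured. At the stop the sled's centre is 42 mm short of the face.
- bell: Bystander: brass hand bell, 44 mm wide, 56 mm tall, stands inside the bend; origin at the centre of its underside. To be left alone.
- frame_drum: Bystander: round wooden drum, 120 mm wide, 50 mm tall; origin at the centre of its underside. To be left alone.
- instrument_case: Bystander: dark wooden case 100 x 160 x 60 mm; origin at the centre of its underside. To be left alone.
- dust_brush: Bystander: dusting brush, 170 mm long, lying; origin at the centre of its underside. To be left alone.
- tambourine: Bystander: wooden hoop, 110 mm wide, 30 mm tall; origin at the centre of its underside. To be left alone.
- wax_jar: Bystander: amber jar, 50 mm wide, 60 mm tall; origin at the centre of its underside. To be left alone.
- pitch_pipe: Bystander: flat steel disc (pitch pipe), 60 mm wide, 14 mm tall; origin at the centre of its underside. To be left alone.

How it is judged:
On the way, in this order (a step that is already met when the one before it is completed fails the run):
1. the sled is inside the entrance leg of the rails (y of carrier_grip in the frame of track between -0.05 and 0 m and x of carrier_grip in the frame of track between -0.125 and -0.095 m), for 0.05 s.
2. the sled is in the middle of the bend (y of carrier_grip in the frame of track above 0.05 m and x of carrier_grip in the frame of track below -0.05 m), for 0.05 s.
3. the sled is in the exit leg (x of carrier_grip in the frame of track above 0.01 m and y of carrier_grip in the frame of track between 0.095 and 0.125 m), for 0.05 s.
4. the sled's nose is pressed against the end stop with 4 to 18 N for 0.4 s (contact force between carrier and bay between 4 and 18 N), for 0.4 s.
At the end, for the whole second after the job is handed in: The sled stands in the exit leg of the rails, flat on the table, in line with the leg within 0.25 rad, at rest, with its nose within 4 mm of the end stop's face, and is released; it was led there along the rails and pressed on the stop on the way (x of carrier_grip in the frame of stop_face between -0.046 and -0.038 m and y of carrier_grip in the frame of track between 0.095 and 0.125 m and height (world z) of carrier_grip below 0.054 m and angle between carrier_grip's own z axis and vertical below 0.1 rad and angle between the x axis of carrier_grip and the x axis of bay, either way round below 0.25 rad and linear speed of carrier below 0.01 m/s); the robot touches nothing.
It fails at once if the sled bears on the guide rails with more than 15 N (jammed) (contact force between carrier and track above 15 N).
It fails at once if the sled bears on the end stop with more than 20 N (contact force between carrier and bay above 20 N).
It fails at once if the sled is lifted more than 12 mm off the table (height (world z) of carrier_grip above 0.062 m).
It fails at once if the sled is tipped by more than 0.3 rad (angle between carrier_grip's own z axis and vertical above 0.3 rad).
It fails at once if another thing on the table is moved by more than 20 mm (distance of any of bell, frame_drum, instrument_case, dust_brush, tambourine, wax_jar, pitch_pipe from where it was at the start of the episode above 0.02 m).
It also fails if it takes over 72 s, if anything falls off the work surface, if the arm or the gripper's body presses on something with over 40 N, if the wrist force passes 120 N, or if a joint passes its speed limit or range.

## Working session

There is one attempt and no reset: what is moved stays moved. The work goes in short steps, Python scripts to look and compute and a tool call to move; the robot and the scene stay as the last step left them, time stands still between calls to the robot, and variables do not carry over. Pictures are saved under pics/ and viewed, and the job is handed in when it is done.

Besides the shell and the picture viewer there is one more tool, called as name([rows], argument=value, ...), one row to a line, values as JSON. jog_arm: Moves the arm, as the interface text tells. Its arguments: {"type":"object","properties":{"commands":{"type":"array"},"squeeze":{"type":"number"}},"required":["commands"]}

```bash
mkdir -p pics
cat > h.py <<'E'
import numpy as np, cv2
from workcell import env
def snap(n):
    im,d=env.get_image(n); np.savez(f'pics/{n}_last.npz',im=im,d=d)
    return im,d
def K(n):
    c=env.calibration(n); f=210/np.tan(np.radians(c['vertical_fov'])/2)
    return f,c['cx'],c['cy'],np.array(c['R']),np.array(c['t'])
def ray(n,u,v,z):
    f,cx,cy,R,t=K(n); d=R.T@np.array([(u-cx)/f,(v-cy)/f,1]); C=-R.T@t
    return C+d*(z-C[2])/d[2]
def proj(n,X):
    f,cx,cy,R,t=K(n); p=R@np.array(X)+t; return f*p[0]/p[2]+cx,f*p[1]/p[2]+cy
def cloud(n,d):
    f,cx,cy,R,t=K(n); v,u=np.mgrid[:420,:560]
    P=np.stack([(u-cx)/f*d,(v-cy)/f*d,d],-1)-t
    return P@R
E
python3 - <<'E'
from h import *
for n in('top','side'):
    im,d=snap(n); cv2.imwrite(f'pics/{n}0.png',im[:,:,::-1]); print(n,env.calibration(n))
print(env.get_state(),env.grip_depth)
E
```

```text
top {'vertical_fov': 42.49091533908286, 'cx': 267.63946540421813, 'cy': 208.66105233823163, 'R': array([[ 0.01680781, -0.99968563,  0.018605  ],
       [-0.99333621, -0.01881722, -0.11370616],
       [ 0.11402051, -0.01656987, -0.9933402 ]]), 't': array([-0.0390852 ,  0.56545775,  1.55726674])}
side {'vertical_fov': 42.0704896316843, 'cx': 276.2964092608658, 'cy': 205.4510508721364, 'R': array([[ 0.74677809, -0.66490549, -0.01493874],
       [-0.39456705, -0.42484631, -0.814753  ],
       [ 0.53538708,  0.61433403, -0.57961572]]), 't': array([-0.42152455,  0.27542068,  0.96150999])}
{'time': 0.1, 'joint_pos': array([ 9.70998954e-01,  3.42690857e-01,  1.52489457e+00,  3.20230359e-05,
        1.27540263e+00, -1.46026309e-01]), 'qd': array([-0.00048401, -0.00047636, -0.00295106,  0.00086608, -0.00041231,
       -0.00247401]), 'joint_efforts': array([ 1.88682840e-03, -4.34449446e+01, -2.46491200e+01, -9.58715373e-05,
        4.76604837e-03, -2.81927424e-05]), 'eef_pos': array([0.22992551, 0.47159132, 0.23068523]), 'tcp_rot': array([ 0.35485113,  1.5418862 , -0.35688929]), 'ft_force': array([-0.43109932,  0.53118186,  0.10959931]), 'ft_torque': array([ 0.03011063, -0.00134996, -0.03496408]), 'opening': 0.9970659939761738} 0.0187
```

View pics/top0.png

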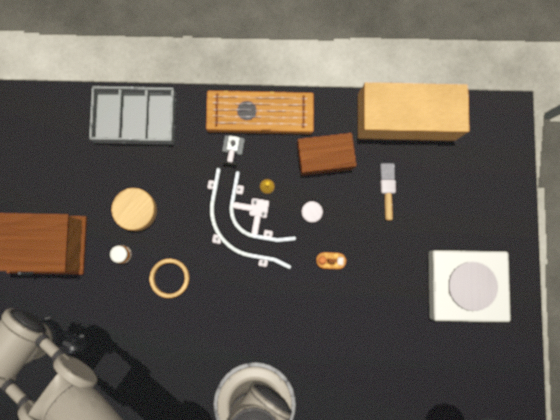

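View pics/side0.png

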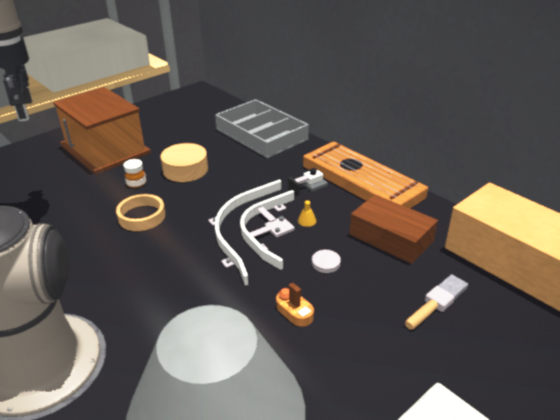

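Run:
```python
from h import *
z=np.load('pics/top_last.npz'); im=z['im'][125:285,190:360]
cv2.imwrite('pics/top0c.png',cv2.resize(im,None,fx=4.5,fy=3.7 if 0 else 3.7,interpolation=cv2.INTER_CUBIC)[:,:,::-1])
z=np.load('pics/side_last.npz'); im=z['im'][165:335,200:400]
cv2.imwrite('pics/side0c.png',cv2.resize(im,None,fx=3.5,fy=3.5,interpolation=cv2.INTER_CUBIC)[:,:,::-1])
```

```text
(no output)
```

View pics/top0c.png

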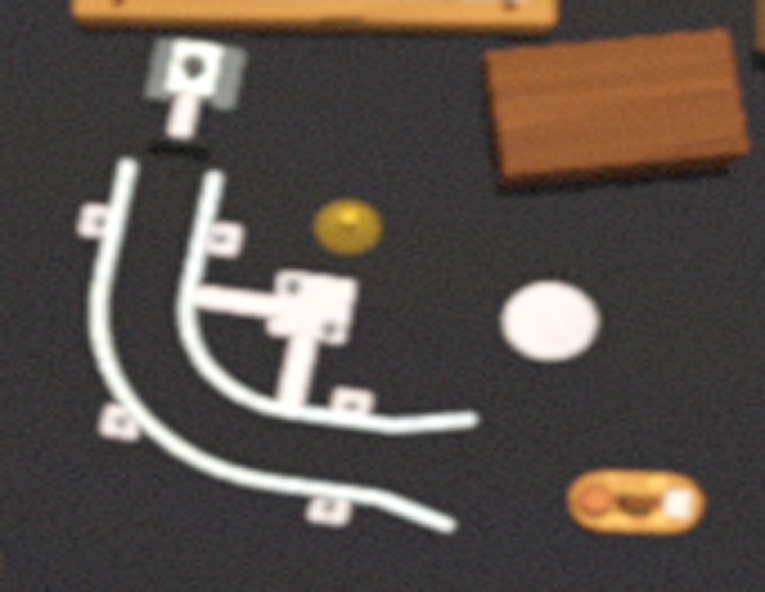

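View pics/side0c.png

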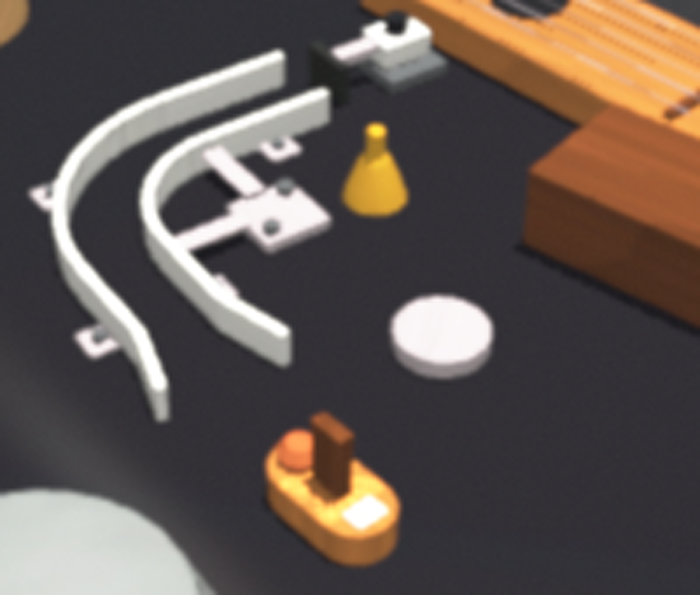

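Run:
```python
from h import *
z=np.load('pics/top_last.npz'); im=z['im'];d=z['d'];P=cloud('top',d)
hsv=cv2.cvtColor(im,cv2.COLOR_RGB2HSV)
m=((hsv[:,:,1]<50)&(hsv[:,:,2]>130)).astype(np.uint8)
n,l,st,c=cv2.connectedComponentsWithStats(m)
for i in range(1,n):
    x,y,w,h,a=st[i]
    if a>15 and 190<x<360 and 120<y<290: print(i,st[i],c[i].round(1), ray('top',*c[i],.025).round(4), np.median(P[l==i][:,2]).round(4))
e=P[200:215,300:330]; print(P[205:220:4,300:325:6,2].round(4))
H=P[:,:,2]; print('table noise',H[290:310,300:330].std(),H[290:310,300:330].mean())
vis=np.clip(H[125:285,190:360]*1000/70*255,0,255).astype(np.uint8)
cv2.imwrite('pics/h.png',cv2.resize(vis,None,fx=4.5,fy=3.7,interpolation=cv2.INTER_NEAREST))
# side profile of wall
print(im[215,205:250].mean(1).round(0)); print((H[215,205:250]*1000).round(0))
```

```text
11 [223 135  21  28 355] [232.5 146.3] [0.7529 0.0791 0.025 ] 0.0249
13 [207 168  84 101 871] [234.5 230.2] [0.5013 0.0674 0.025 ] 0.0052
14 [ 229  171   67   71 1241] [252.5 214. ] [0.5503 0.0153 0.025 ] 0.0089
15 [301 201  22  22 372] [311.7 211.3] [ 0.5614 -0.1598  0.025 ] 0.0124
19 [338 258   5   6  29] [340.1 260.4] [ 0.4182 -0.2441  0.025 ] 0.0226
[[-0.0029  0.0155  0.0108  0.0126  0.0102]
 [ 0.0003  0.0165  0.0201  0.0122  0.0018]
 [-0.0058  0.0137  0.0179  0.0193 -0.0025]
 [-0.0014  0.0122  0.0166  0.0226  0.001 ]]
table noise 0.09299764959453924 0.005105220235967306
[ 58.  54.  53.  53.  94. 188. 247. 253. 222. 152.  74.  53.  57.  49.
  55.  56.  57.  53.  50.  51.  56.  52.  55.  51.  88. 187. 244. 252.
 217. 144.  76.  53.  55.  53.  52.  57.  48.  55.  49.  57.  60.  47.
  53.  59.  97.]
[ 2.  2.  0.  0.  4. -5. 27. 19. 13.  1. -2.  1. -2. -6. -2.  2. -7. -0.
 -5.  6.  0. -8. -2. -2. -4.  5. 23. 26. -1.  2.  6.  3.  3. -1.  4.  0.
  3. -5.  1.  2.  1.  2. -7.  3.  2.]
```

View pics/h.png

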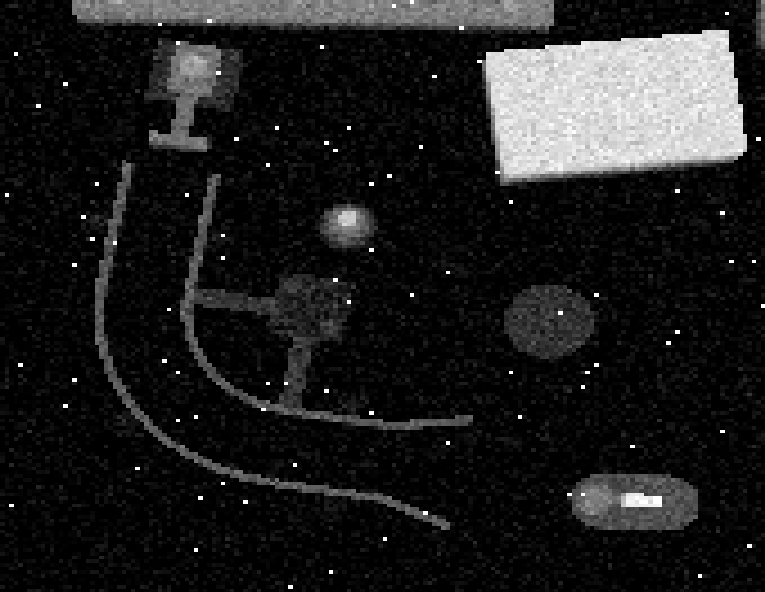

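```bash
cat > fit.py <<'E'
from h import *
from scipy.optimize import least_squares
def resid(p,Q):
    x0,y0,th=p; c,s=np.cos(th),np.sin(th)
    D=Q-[x0,y0]; X=c*D[:,0]+s*D[:,1]; Y=-s*D[:,0]+c*D[:,1]
    # signed radial distance to bend centre line
    r=np.where((X<=0)&(Y<0),-X,np.where(X>0,Y,np.hypot(X,Y)))
    return X,Y,r
if __name__=='__main__':
  for n in('top','side'):
    z=np.load(f'pics/{n}_last.npz'); im=z['im'];d=z['d'];P=cloud(n,d);H=P[:,:,2]
    g=im.astype(float).mean(2); sat=im.max(2).astype(int)-im.min(2)
    m=(H>.016)&(H<.034)&(g>150)&(sat<50)
    if n=='side': m&= (g>0)
    k,l,st,c=cv2.connectedComponentsWithStats(m.astype(np.uint8),connectivity=8)
    Q=[]
    for i in range(1,k):
        if st[i][4]>25: Q.append(l==i); print(n,st[i])
    v,u=np.nonzero(np.any(Q,0))
    W=np.array([ray(n,a,b,.025)[:2] for a,b in zip(u,v)])
    q=(W[:,0]>.38)&(W[:,0]<.71)&(W[:,1]>-.12)&(W[:,1]<.16); W=W[q]
    def f(p):
        X,Y,r=resid(p,W); e=np.where(r>.11,r-.139,r-.081)
        e=np.where((Y<-.06)|(abs(e)>.02),0,e); return e
    s=least_squares(f,[.53,.0,-.1],loss='soft_l1',f_scale=.002)
    X,Y,r=resid(s.x,W); e=f(s.x); 
    print(n,s.x.round(4),np.degrees(s.x[2]),len(W),'rms',e.std())
    for nm,k in (('in',r<.11),('out',r>.11)):
        for nm2,k2 in(('ent',(Y<-.01)&(X<0)),('bend',(Y>0)&(X<0)),('exit',X>.01)):
            kk=k&k2; print(nm,nm2,kk.sum(),e[kk].mean().round(4))
E
python3 fit.py
cat > sled.py <<'E'
from h import *
z=np.load('pics/top_last.npz'); im=z['im'];d=z['d'];H=cloud('top',d)[:,:,2]
m=(H>.014)&(H<.032); m[:, :300]=0;m[:,365:]=0;m[:238]=0;m[285:]=0
hsv=cv2.cvtColor(im,cv2.COLOR_RGB2HSV)
for nm,mm in(('depth',(H>.014)&m|((H>.014)&(np.arange(420)[:,None]>238)&(np.arange(420)[:,None]<285)&(np.arange(560)[None]>305)&(np.arange(560)[None]<360))),('fin',((H>.05)&(H<.08)&(np.arange(420)[:,None]>238)&(np.arange(420)[:,None]<285)&(np.arange(560)[None]>305)&(np.arange(560)[None]<360)))):
    k,l,st,c=cv2.connectedComponentsWithStats(mm.astype(np.uint8)); i=1+np.argmax(st[1:,4])
    v,u=np.nonzero(l==i); hz=.066 if nm=='fin' else .022
    W=np.array([ray('top',a,b,hz)[:2] for a,b in zip(u,v)])
    r=cv2.minAreaRect((W*1000).astype(np.float32)); C=np.cov(W.T); w,V=np.linalg.eigh(C)
    print(nm,len(W),W.mean(0).round(4),r,np.degrees(np.arctan2(V[1,1],V[0,1])))
E
python3 sled.py
python3 - <<'E'
from h import *
z=np.load('pics/top_last.npz'); im=z['im'];H=cloud('top',z['d'])[:,:,2]
g=im.astype(float).mean(2)
# foot plate, pixels
m=np.zeros((420,560),bool); m[190:225,245:275]=1
m&=(g>170)
print(*(''.join('#' if a else '.' for a in r) for r in m[190:225,245:275]),sep='\n')
E
```

```text
top [225 136  15  26 141]
top [381 164  14  30 273]
top [211 168  79 100 319]
top [230 172  65  69 276]
top [338 258   5   6  30]
top [246 372  12   9  28]
top [257 373  13  10  32]
top [ 0.9143 -0.0415 -0.0802] -4.59656686466825 599 rms 0.0
in ent 0 nan
in bend 0 nan
in exit 0 nan
out ent 137 0.0
out bend 448 0.0
out exit 0 nan
side [111  25  24  10 110]
side [ 35  37  35  15 238]
side [295 170  28  14 179]
side [129 177  16   7  33]
side [216 180  65  99 554]
side [241 191  53  73 501]
side [427 275  40  32 539]
side [298 307  13   9  72]
side [ 72 330  12  39 125]
side [ 18 390  18   6  48]
depth 380 [ 0.4188 -0.2161] ((419.01348876953125, -215.00057983398438), (40.96165466308594, 82.55738067626953), 0.970037043094635) 88.64212434058994
fin 31 [ 0.4189 -0.2142] ((419.55157470703125, -214.72572326660156), (8.534588813781738, 22.98604393005371), 0.9817118048667908) 87.46152842635837
..............................
..............................
..............................
..............................
..............................
..............................
.................
[... 761 characters left out ...]
......######...............
........#######...............
........######................
........######................fit.py:30: RuntimeWarning: Mean of empty slice.
  kk=k&k2; print(nm,nm2,kk.sum(),e[kk].mean().round(4))
  ret = ret.dtype.type(ret / rcount)
Traceback (most recent call last):
  File "fit.py", line 20, in <module>
    W=np.array([ray(n,a,b,.025)[:2] for a,b in zip(u,v)])
                ~~~^^^^^^^^^^^^
  File "h.py", line 10, in ray
    f,cx,cy,R,t=K(n); d=R.T@np.array([(u-cx)/f,(v-cy)/f,1]); C=-R.T@t
                ~^^^
  File "h.py", line 7, in K
    c=env.calibration(n); f=210/np.tan(np.radians(c['vertical_fov'])/2)
ValueError: time passes only in moves, steps and waits
```

```bash
python3 - <<'E'
import re
s=open('h.py').read()
s=s.replace("def K(n):\n    c=env.calibration(n);","import pickle,os\ndef K(n):\n    if n not in CC:\n        CC[n]=env.calibration(n)\n    c=CC[n];").replace("def snap","CC={}\ndef snap",1)
open('h.py','w').write(s)
s=open('fit.py').read()
i=s.index("    k,l,st,c=cv2"); 
s=s[:i]+'''    k,l,st,c=cv2.connectedComponentsWithStats(m.astype(np.uint8),connectivity=8)
    L=[]
    for i in range(1,k):
        if st[i][4]<60: continue
        v,u=np.nonzero(l==i)
        W=np.array([ray(n,a,b,.025)[:2] for a,b in zip(u,v)])
        mn,mx=W.min(0),W.max(0)
        if mn[0]>.36 and mx[0]<.72 and mn[1]>-.16 and mx[1]<.17 and (mx-mn).min()>.1: L.append(W); print(n,len(W),mn.round(3),mx.round(3))
    L.sort(key=lambda w:-np.ptp(w[:,1])); R=np.r_[np.full(len(L[0]),.139),np.full(len(L[1]),.081)]; W=np.vstack(L[:2])
    def f(p):
        X,Y,r=resid(p,W); return np.where(Y<-.065,0,r-R)
    s=least_squares(f,[.53,.0,-.17],loss='soft_l1',f_scale=.002)
    X,Y,r=resid(s.x,W); e=f(s.x)
    print(n,s.x.round(4),np.degrees(s.x[2]).round(2),'rms',e.std().round(4))
    for nm,k in (('in',R<.11),('out',R>.11)):
        for nm2,k2 in(('ent',(Y<-.01)&(Y>-.065)&(X<0)),('bend',(Y>0)&(X<0)),('exit',X>.01)):
            kk=k&k2; print(nm,nm2,kk.sum(),e[kk].mean().round(4))
        print('extent X max',X[k].max().round(4),'Y min',Y[k].min().round(4))
'''
open('fit.py','w').write(s)
E
python3 fit.py
```

```text
top 319 [ 0.396 -0.094] [0.686 0.139]
top 276 [ 0.475 -0.108] [0.675 0.082]
top [ 0.5668 -0.0021 -0.1472] -8.43 rms 0.0028
in ent 38 0.0
in bend 109 -0.0014
in exit 67 0.0001
extent X max 0.0979 Y min -0.1174
out ent 40 0.0
out bend 155 0.0
out exit 68 0.0001
extent X max 0.0994 Y min -0.1164
side 554 [ 0.389 -0.104] [0.683 0.136]
side 501 [ 0.464 -0.117] [0.673 0.079]
side [ 0.562  -0.0085 -0.1574] -9.02 rms 0.0035
in ent 78 0.0004
in bend 145 0.0004
in exit 136 -0.0
extent X max 0.0988 Y min -0.1213
out ent 79 -0.0004
out bend 246 -0.0002
out exit 128 -0.0006
extent X max 0.0994 Y min -0.1215
```

```bash
cat > goal.py <<'E'
import sys
from h import *
from scipy.spatial.transform import Rotation as R
# usage: goal x y z heading_deg  -> tool yaw so that tool z axis // heading (+ sgn)
def tool(h,sg=1):
    h=np.radians(h); f=np.array([np.cos(h),np.sin(h),0]); x=np.array([0,0,-1.]); z=sg*f; y=np.cross(z,x)
    return np.c_[x,y,z]
def delta(p,h,sg=1,cur=None):
    s=env.get_state(); p0=np.array(s['eef_pos']);R0=R.from_rotvec(s['tcp_rot']).as_matrix()
    if cur: p0,R0=np.array(cur[0]),tool(cur[1],sg)
    return (R0.T@(np.array(p)-p0)/.05).round(3),R.from_matrix(R0.T@tool(h,sg)).as_rotvec().round(3)
if __name__=='__main__':
    s=env.get_state(); M=R.from_rotvec(s['tcp_rot']).as_matrix(); print(M.round(3),s['eef_pos'],s['joint_pos'].round(3))
E
python3 goal.py; python3 -c "
from goal import *
for sg in(1,-1): print(delta([.419,-.2148,.12],89.3,sg))"
```

```text
[[-0.001  0.438  0.899]
 [-0.001  0.899 -0.438]
 [-1.    -0.001 -0.   ]] [0.22992551 0.47159132 0.23068523] [ 0.971  0.343  1.525  0.     1.275 -0.146]
(array([  2.226, -10.678,   9.417]), array([-2.012e+00, -2.000e-03,  1.000e-03]))
(array([  2.226, -10.678,   9.417]), array([1.129e+00, 1.000e-03, 1.000e-03]))
```

jog_arm([
  {"x": 0.6, "y": -4.94, "z": 6.85, "wx": 0.6, "grip": 0.2},
  {"x": 0.6, "y": -4.94, "z": 6.85, "wx": 0.6, "grip": 0.2},
  {"x": 0.6, "y": -4.94, "z": 6.85, "wx": 0.6, "grip": 0.2},
  {"x": 0.6, "y": -4.94, "z": 6.85, "wx": 0.6, "grip": 0.2},
  {"x": 0.6, "y": -4.94, "z": 6.85, "wx": 0.6, "grip": 0.2},
  {"x": 0.6, "y": -4.94, "z": 6.85, "wx": 0.6, "grip": 0.2},
  {"x": 0.6, "y": -4.94, "z": 6.85, "wx": 0.6, "grip": 0.2},
  {"x": 0.6, "y": -4.94, "z": 6.85, "wx": 0.6, "grip": 0.2},
  {"x": 1.5, "y": -10.68, "z": 9.42, "wx": 1.13, "grip": 0.2},
  {"x": 1.5, "y": -10.68, "z": 9.42, "wx": 1.13, "grip": 0.2},
])

```text
validation failed for argument at $.co...
```

```bash
python3 goal.py; python3 -c "
from goal import *
print(delta([.419,-.2148,.12],89.3,-1))"
```

```text
[[-0.001  0.438  0.899]
 [-0.001  0.899 -0.438]
 [-1.    -0.001 -0.   ]] [0.22992551 0.47159132 0.23068523] [ 0.971  0.343  1.525  0.     1.275 -0.146]
(array([  2.226, -10.678,   9.417]), array([1.129e+00, 1.000e-03, 1.000e-03]))
```

jog_arm([
  {"x": 0.6, "y": -4.94, "z": 6.85, "wx": 0.6, "wy": 0, "wz": 0, "grip": 0.2},
  {"x": 0.6, "y": -4.94, "z": 6.85, "wx": 0.6, "wy": 0, "wz": 0, "grip": 0.2},
  {"x": 0.6, "y": -4.94, "z": 6.85, "wx": 0.6, "wy": 0, "wz": 0, "grip": 0.2},
  {"x": 0.6, "y": -4.94, "z": 6.85, "wx": 0.6, "wy": 0, "wz": 0, "grip": 0.2},
  {"x": 0.6, "y": -4.94, "z": 6.85, "wx": 0.6, "wy": 0, "wz": 0, "grip": 0.2},
  {"x": 0.6, "y": -4.94, "z": 6.85, "wx": 0.6, "wy": 0, "wz": 0, "grip": 0.2},
  {"x": 0.6, "y": -4.94, "z": 6.85, "wx": 0.6, "wy": 0, "wz": 0, "grip": 0.2},
  {"x": 0.6, "y": -4.94, "z": 6.85, "wx": 0.6, "wy": 0, "wz": 0, "grip": 0.2},
])

```text
time: 0.9
eef_pos: [0.4191, 0.1183, 0.2028]
tcp_rot: [0.821, 1.411, -0.82]
ft_force: [1.4, 0.3, 1.0]
opening: 0.605
```

jog_arm([
  {"x": 0, "y": 0, "z": 0, "wx": 0, "wy": 0, "wz": 0, "grip": 0.2},
  {"x": 0, "y": 0, "z": 0, "wx": 0, "wy": 0, "wz": 0, "grip": 0.2},
])

```text
time: 1.1
eef_pos: [0.4187, 0.1194, 0.2025]
tcp_rot: [0.823, 1.411, -0.824]
ft_force: [0.1, -0.8, -0.6]
opening: 0.602
```

```bash
python3 goal.py; python3 -c "
from goal import *
print(delta([.419,-.2148,.12],89.3,-1))"
```

```text
[[-0.001  0.871  0.491]
 [ 0.     0.491 -0.871]
 [-1.    -0.001 -0.001]] [0.41866064 0.11938178 0.20253646] [ 0.101  0.208  1.798  0.     1.137 -0.413]
(array([ 1.649, -3.276,  5.826]), array([ 0.526, -0.001,  0.001]))
```

jog_arm([
  {"x": 1.65, "y": -3.28, "z": 5.83, "wx": 0.526, "wy": 0, "wz": 0, "grip": 0.2},
  {"x": 1.65, "y": -3.28, "z": 5.83, "wx": 0.526, "wy": 0, "wz": 0, "grip": 0.2},
  {"x": 1.65, "y": -3.28, "z": 5.83, "wx": 0.526, "wy": 0, "wz": 0, "grip": 0.2},
  {"x": 1.65, "y": -3.28, "z": 5.83, "wx": 0.526, "wy": 0, "wz": 0, "grip": 0.2},
  {"x": 1.65, "y": -3.28, "z": 5.83, "wx": 0.526, "wy": 0, "wz": 0, "grip": 0.2},
  {"x": 1.65, "y": -3.28, "z": 5.83, "wx": 0.526, "wy": 0, "wz": 0, "grip": 0.2},
  {"x": 1.65, "y": -3.28, "z": 5.83, "wx": 0.526, "wy": 0, "wz": 0, "grip": 0.2},
  {"x": 1.65, "y": -3.28, "z": 5.83, "wx": 0.526, "wy": 0, "wz": 0, "grip": 0.2},
  {"x": 1.65, "y": -3.28, "z": 5.83, "wx": 0.526, "wy": 0, "wz": 0, "grip": 0.2},
  {"x": 1.65, "y": -3.28, "z": 5.83, "wx": 0.526, "wy": 0, "wz": 0, "grip": 0.2},
])

```text
time: 2.1
eef_pos: [0.4205, -0.2122, 0.1206]
tcp_rot: [1.215, 1.207, -1.214]
ft_force: [-0.3, 0.4, 0.2]
opening: 0.599
```

```bash
python3 goal.py; python3 -c "
from goal import *
print(delta([.419,-.2148,.034],89.3,-1))
im,d=snap('side'); cv2.imwrite('pics/side1.png',cv2.resize(im[200:360,220:400],None,fx=3.5,fy=3.5)[:,:,::-1])"
```

```text
[[-0.     1.    -0.007]
 [ 0.001 -0.007 -1.   ]
 [-1.    -0.    -0.001]] [ 0.42046605 -0.21220557  0.12055948] [-6.310e-01  3.730e-01  1.824e+00  1.000e-03  9.450e-01 -6.240e-01]
(array([ 1.731, -0.029,  0.053]), array([ 0.005, -0.001,  0.   ]))
```

View pics/side1.png

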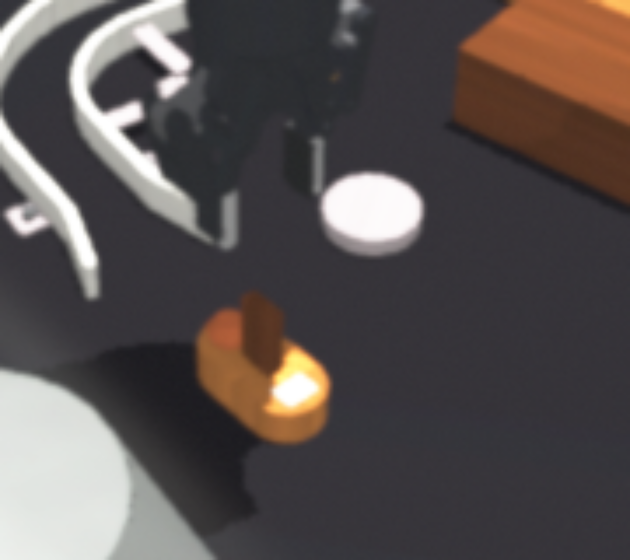

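jog_arm([
  {"x": 0.5, "y": -0.02, "z": 0.03, "wx": 0.005, "wy": 0, "wz": 0, "grip": 0.0},
  {"x": 1.0, "y": -0.02, "z": 0.03, "wx": 0.005, "wy": 0, "wz": 0, "grip": -0.1},
  {"x": 1.4, "y": -0.02, "z": 0.03, "wx": 0.005, "wy": 0, "wz": 0, "grip": -0.1},
  {"x": 1.73, "y": -0.02, "z": 0.03, "wx": 0.005, "wy": 0, "wz": 0, "grip": -0.1},
  {"x": 1.73, "y": -0.02, "z": 0.03, "wx": 0.005, "wy": 0, "wz": 0, "grip": -0.1},
  {"x": 1.73, "y": -0.02, "z": 0.03, "wx": 0.005, "wy": 0, "wz": 0, "grip": -0.1},
])

```text
time: 2.75
eef_pos: [0.4196, -0.2148, 0.0345]
tcp_rot: [1.218, 1.203, -1.218]
ft_force: [-0.2, -0.7, 1.2]
opening: 0.45
```

```bash
python3 -c "
from goal import *
print(delta([.419,-.2148,.034],89.3,-1))
im,d=snap('side'); cv2.imwrite('pics/side2.png',cv2.resize(im[200:360,220:400],None,fx=3.5,fy=3.5)[:,:,::-1])"
```

```text
(array([ 0.01 , -0.013,  0.001]), array([-0., -0., -0.]))
```

View pics/side2.png

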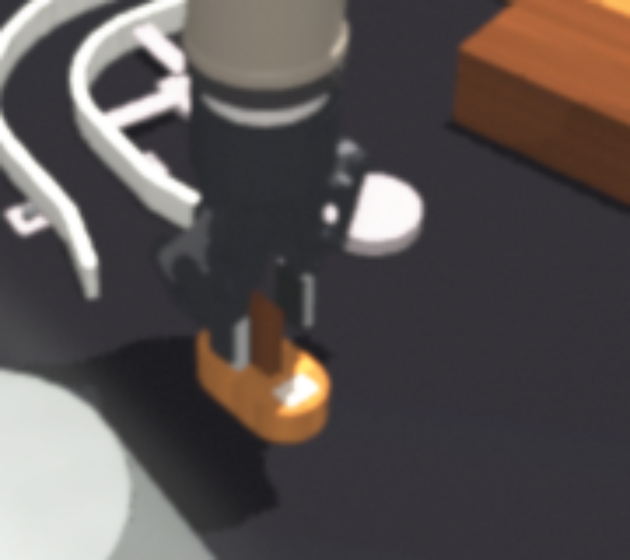

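jog_arm([
  {"x": 0, "y": 0, "z": 0, "wx": 0, "wy": 0, "wz": 0, "grip": -1},
  {"x": 0, "y": 0, "z": 0, "wx": 0, "wy": 0, "wz": 0, "grip": -1},
  {"x": 0, "y": 0, "z": 0, "wx": 0, "wy": 0, "wz": 0, "grip": -1},
  {"x": 0, "y": 0, "z": 0, "wx": 0, "wy": 0, "wz": 0, "grip": -1},
  {"x": 0, "y": 0, "z": 0, "wx": 0, "wy": 0, "wz": 0, "grip": -1},
  {"x": 0, "y": 0, "z": 0, "wx": 0, "wy": 0, "wz": 0, "grip": -1},
], squeeze=30)

```text
time: 3.4
eef_pos: [0.4193, -0.2156, 0.0343]
tcp_rot: [1.22, 1.202, -1.219]
ft_force: [-0.9, 2.4, 5.7]
opening: 0.114
```

```bash
python3 -c "
from goal import *
s=env.get_state(); print(s['eef_pos'],s['ft_force'],s['ft_torque'],s['opening'])
# walls frame
x0,y0,th=.5665,-.003,-.149
c,si=np.cos(th),np.sin(th)
def w(X,Y): return np.array([x0+c*X-si*Y,y0+si*X+c*Y])
for q in[(-.11,-.2),(-.11,-.165),(-.11,-.12),(-.11,0),(0,.11),(.073,.11)]: print(q,w(*q).round(4))
"
```

```text
[ 0.41929111 -0.21558962  0.03430904] [-0.86038496  2.37211468  5.71763779] [ 0.30533177  0.15071729 -0.00782284] 0.11367436454643673
(-0.11, -0.2) [ 0.428  -0.1845]
(-0.11, -0.165) [ 0.4332 -0.1498]
(-0.11, -0.12) [ 0.4399 -0.1053]
(-0.11, 0) [0.4577 0.0133]
(0, 0.11) [0.5828 0.1058]
(0.073, 0.11) [0.655  0.0949]
```

```bash
cat > lines.py <<'E'
from h import *
z=np.load('pics/top_last.npz'); im=z['im'];g=im.astype(float).mean(2);H=cloud('top',z['d'])[:,:,2]
x0,y0,th=.5668,-.0025,-.1485
c,s=np.cos(th),np.sin(th)
def w(X,Y,Z): return [x0+c*X-s*Y,y0+s*X+c*Y,Z]
def inv(P): D=np.array(P[:2])-[x0,y0]; return c*D[0]+s*D[1],-s*D[0]+c*D[1]
gb=cv2.GaussianBlur(g,(0,0),.6)
def scan(fn,offs):
    pr=[]; 
    for o in offs:
        u,v=proj('top',w(*fn(o),.025)); pr.append((u,v))
    pr=np.array(pr,np.float32)
    val=cv2.remap(g.astype(np.float32),pr[:,0][None],pr[:,1][None],cv2.INTER_LINEAR)[0]
    hh=cv2.remap(H.astype(np.float32),pr[:,0][None],pr[:,1][None],cv2.INTER_NEAREST)[0]
    return val
offs=np.arange(-.012,.01201,.0005)
def edges(val):
    lo,hi=np.percentile(val,10),val.max(); t=(lo+hi)/2; k=np.nonzero(val>t)[0]
    a,b=k[0],k[-1]
    if a==0 or b==len(val)-1: return None
    ea=offs[a]-(val[a]-t)/(val[a]-val[a-1])*.0005; eb=offs[b]+(val[b]-t)/(val[b]-val[b+1])*.0005
    return ea,eb
for nm,mk in (('ent in',lambda t:(lambda o:(-.081-o,t))),('ent out',lambda t:(lambda o:(-.139-o,t)))):
    E=[(t,)+e for t in np.arange(-.065,-.005,.004) if (e:=edges(scan(mk(t),offs)))]
    E=np.array(E); print(nm,len(E),(np.median(E[:,1:],0)*1000).round(2),'slope deg',np.degrees(np.polyfit(E[:,0],E[:,1:].mean(1),1)[0]).round(2))
for nm,mk in (('exit in',lambda t:(lambda o:(t,.081+o))),('exit out',lambda t:(lambda o:(t,.139+o)))):
    E=[(t,)+e for t in np.arange(.015,.09,.004) if (e:=edges(scan(mk(t),offs)))]
    E=np.array(E); print(nm,len(E),(np.median(E[:,1:],0)*1000).round(2),'slope deg',np.degrees(np.polyfit(E[:,0],E[:,1:].mean(1),1)[0]).round(2))
print('foot pl', [inv(ray('top',*p,.010)) for p in [(259.5,208.5)]], 'plate end', inv(ray('top',190+180/4.5,125+147/3.7,.032)), inv(ray('top',190+180/4.5,125+153/3.7,.032)))
C=-K('top')[3].T@K('top')[4]; print('cam',C)
E
python3 lines.py
```

```text
ent in 9 [-5.95  6.28] slope deg -0.82
ent out 9 [-5.75  6.33] slope deg -0.44
exit in 12 [-5.76  6.43] slope deg -0.42
exit out 13 [-5.73  6.46] slope deg -0.51
foot pl [(np.float64(0.002242075142930383), np.float64(-0.0022399259549762034))] plate end (np.float64(0.11410614186715541), np.float64(0.105494672443378)) (np.float64(0.109290431213951), np.float64(0.10465201349841594))
cam [ 0.38478625 -0.00262886  1.61191887]
```

```bash
cat > plan.py <<'E'
# python3 plan.py s0 s1 nrows hold [ox oy] : rows along path; tracks commanded pose in cmd.json
import sys,json
from goal import *
W=json.load(open('walls.json'))
def path(s):
    x0,y0,th=W; r=.109; L=r*np.pi/2
    if s<0: X,Y,a=-.11+.001*np.clip((s+.02)/.02,0,1),s,90
    elif s<=L: q=s/r; X,Y,a=-r*np.cos(q),r*np.sin(q),90-np.degrees(q)
    else: X,Y,a=s-L,.109+.001*np.clip((s-L)/.02,0,1),0
    c,si=np.cos(th),np.sin(th)
    return np.array([x0+c*X-si*Y,y0+si*X+c*Y]),a+np.degrees(th)
def rows(cmd,targets):
    M=tool(cmd[3],-1); out=[]
    for p,h in targets:
        d=M.T@(np.array(p)-cmd[:3])/.05; w=-np.radians(h-cmd[3])
        out.append({"x":round(d[0],2)+0.,"y":round(d[1],2)+0.,"z":round(d[2],2)+0.,"wx":round(w,2)+0.,"wy":0,"wz":0,"grip":-1})
    l=out[-1]; p=np.array(cmd[:3])+M@np.array([l['x'],l['y'],l['z']])*.05
    return out,[*p,cmd[3]-np.degrees(l['wx'])]
def where(s=None):
    s=s or env.get_state(); x0,y0,th=W; D=s['eef_pos'][:2]-np.array([x0,y0]); c,si=np.cos(th),np.sin(th)
    Rw=np.array([[c,si],[-si,c]]); M=R.from_rotvec(s['tcp_rot']).as_matrix()
    h=np.degrees(np.arctan2(-M[1,2],-M[0,2]))
    print('meas wall XY mm',(Rw@D*1000).round(2),'h-th',round(h-np.degrees(th),2),'F wall',(Rw@s['ft_force'][:2]).round(2),'Fz',s['ft_force'][2].round(2),'Tz',s['ft_torque'].round(2),'t',s['time'],'open',round(s['opening'],3),'z',s['eef_pos'][2].round(4))
if __name__=='__main__':
    where()
    if len(sys.argv)>1:
        cmd=json.load(open('cmd.json')); a=[float(v) for v in sys.argv[1:]]
        s0,s1,n,hold=a[0]/1000,a[1]/1000,int(a[2]),int(a[3]); ox,oy,dz=(a[4:]+[0,0,0])[:3]
        x0,y0,th=W; c,si=np.cos(th),np.sin(th)
        off=np.array([c*ox-si*oy,si*ox+c*oy])/1000
        T=[]
        for s in np.r_[np.linspace(s0,s1,n+1)[1:],[s1]*hold]:
            p,h=path(s); T.append((np.r_[p+off,.0345+dz/1000],h))
        o,new=rows(cmd,T); print(json.dumps(o)); json.dump(new,open('cmd.json','w')); print(np.round(new,4))
E
echo '[0.5668,-0.0018,-0.157]'>walls.json; echo '[0.4196,-0.2148,0.0345,89.3]'>cmd.json
python3 plan.py -200 -185 6 2 0 0 0.5
```

```text
meas wall XY mm [-112.27 -234.22] h-th 98.19 F wall [-1.22  2.21] Fz 5.72 Tz [ 0.31  0.15 -0.01] t 3.4 open 0.114 z 0.0343
[{"x": -0.01, "y": 0.14, "z": -0.7, "wx": 0.14, "wy": 0, "wz": 0, "grip": -1}, {"x": -0.01, "y": 0.15, "z": -0.75, "wx": 0.14, "wy": 0, "wz": 0, "grip": -1}, {"x": -0.01, "y": 0.16, "z": -0.8, "wx": 0.14, "wy": 0, "wz": 0, "grip": -1}, {"x": -0.01, "y": 0.17, "z": -0.85, "wx": 0.14, "wy": 0, "wz": 0, "grip": -1}, {"x": -0.01, "y": 0.17, "z": -0.9, "wx": 0.14, "wy": 0, "wz": 0, "grip": -1}, {"x": -0.01, "y": 0.18, "z": -0.95, "wx": 0.14, "wy": 0, "wz": 0, "grip": -1}, {"x": -0.01, "y": 0.18, "z": -0.95, "wx": 0.14, "wy": 0, "wz": 0, "grip": -1}, {"x": -0.01, "y": 0.18, "z": -0.95, "wx": 0.14, "wy": 0, "wz": 0, "grip": -1}]
[ 4.29200e-01 -1.67400e-01  3.50000e-02  8.12786e+01]
```

jog_arm([
  {"x": -0.01, "y": 0.04, "z": -0.15, "wx": 0.03, "wy": 0, "wz": 0, "grip": -1},
  {"x": -0.01, "y": 0.08, "z": -0.35, "wx": 0.07, "wy": 0, "wz": 0, "grip": -1},
  {"x": -0.01, "y": 0.12, "z": -0.55, "wx": 0.11, "wy": 0, "wz": 0, "grip": -1},
  {"x": -0.01, "y": 0.16, "z": -0.75, "wx": 0.14, "wy": 0, "wz": 0, "grip": -1},
  {"x": -0.01, "y": 0.18, "z": -0.95, "wx": 0.14, "wy": 0, "wz": 0, "grip": -1},
  {"x": -0.01, "y": 0.18, "z": -0.95, "wx": 0.14, "wy": 0, "wz": 0, "grip": -1},
  {"x": -0.01, "y": 0.18, "z": -0.95, "wx": 0.14, "wy": 0, "wz": 0, "grip": -1},
])

```text
time: 4.1
eef_pos: [0.4288, -0.168, 0.0344]
tcp_rot: [1.321, 1.133, -1.321]
ft_force: [-0.2, 2.1, -0.5]
opening: 0.112
```

```bash
python3 plan.py -185 -150 8 2 0 0 1; python3 -c "
from h import *
im,d=snap('top'); cv2.imwrite('pics/top3.png',cv2.resize(im[125:285,190:360],None,fx=4,fy=4)[:,:,::-1])"
```

```text
meas wall XY mm [-110.29 -185.75] h-th 90.23 F wall [-0.51  2.02] Fz -0.54 Tz [ 0.27 -0.05  0.01] t 4.1 open 0.112 z 0.0344
[{"x": -0.01, "y": 0.0, "z": -0.09, "wx": 0.0, "wy": 0, "wz": 0, "grip": -1}, {"x": -0.01, "y": 0.0, "z": -0.18, "wx": 0.0, "wy": 0, "wz": 0, "grip": -1}, {"x": -0.01, "y": 0.0, "z": -0.26, "wx": 0.0, "wy": 0, "wz": 0, "grip": -1}, {"x": -0.01, "y": 0.0, "z": -0.35, "wx": 0.0, "wy": 0, "wz": 0, "grip": -1}, {"x": -0.01, "y": 0.0, "z": -0.44, "wx": 0.0, "wy": 0, "wz": 0, "grip": -1}, {"x": -0.01, "y": 0.0, "z": -0.53, "wx": 0.0, "wy": 0, "wz": 0, "grip": -1}, {"x": -0.01, "y": 0.0, "z": -0.61, "wx": 0.0, "wy": 0, "wz": 0, "grip": -1}, {"x": -0.01, "y": 0.0, "z": -0.7, "wx": 0.0, "wy": 0, "wz": 0, "grip": -1}, {"x": -0.01, "y": 0.0, "z": -0.7, "wx": 0.0, "wy": 0, "wz": 0, "grip": -1}, {"x": -0.01, "y": 0.0, "z": -0.7, "wx": 0.0, "wy": 0, "wz": 0, "grip": -1}]
[ 4.34500e-01 -1.32800e-01  3.55000e-02  8.12786e+01]
```

View pics/top3.png

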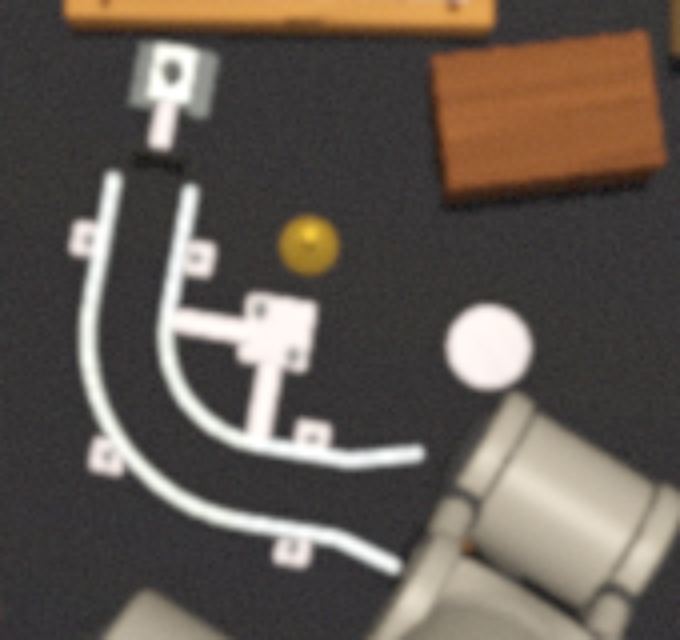

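```bash
echo '[0.4292,-0.1674,0.0350,81.2786]'>cmd.json; python3 plan.py -185 -145 8 2 0 0 0.5 |tail -1
```

```text
[ 4.35300e-01 -1.27900e-01  3.50000e-02  8.12786e+01]
```

jog_arm([
  {"x": 0, "y": 0, "z": -0.1, "wx": 0, "wy": 0, "wz": 0, "grip": -1},
  {"x": 0, "y": 0, "z": -0.2, "wx": 0, "wy": 0, "wz": 0, "grip": -1},
  {"x": 0, "y": 0, "z": -0.3, "wx": 0, "wy": 0, "wz": 0, "grip": -1},
  {"x": 0, "y": 0, "z": -0.4, "wx": 0, "wy": 0, "wz": 0, "grip": -1},
  {"x": 0, "y": 0, "z": -0.5, "wx": 0, "wy": 0, "wz": 0, "grip": -1},
  {"x": 0, "y": 0, "z": -0.6, "wx": 0, "wy": 0, "wz": 0, "grip": -1},
  {"x": 0, "y": 0, "z": -0.7, "wx": 0, "wy": 0, "wz": 0, "grip": -1},
  {"x": 0, "y": 0, "z": -0.8, "wx": 0, "wy": 0, "wz": 0, "grip": -1},
])

```text
time: 4.95
eef_pos: [0.435, -0.1283, 0.0344]
tcp_rot: [1.322, 1.133, -1.322]
ft_force: [0.4, -0.5, -3.3]
opening: 0.109
```

```bash
python3 plan.py -145 -120 8 0 0 0 0.5
```

```text
meas wall XY mm [-110.4 -145.5] h-th 90.17 F wall [ 0.48 -0.42] Fz -3.25 Tz [-0.06 -0.01 -0.02] t 4.95 open 0.109 z 0.0344
[{"x": 0.0, "y": 0.0, "z": -0.06, "wx": 0.0, "wy": 0, "wz": 0, "grip": -1}, {"x": 0.0, "y": 0.0, "z": -0.13, "wx": 0.0, "wy": 0, "wz": 0, "grip": -1}, {"x": 0.0, "y": 0.01, "z": -0.19, "wx": 0.0, "wy": 0, "wz": 0, "grip": -1}, {"x": 0.0, "y": 0.01, "z": -0.25, "wx": 0.0, "wy": 0, "wz": 0, "grip": -1}, {"x": 0.0, "y": 0.01, "z": -0.31, "wx": 0.0, "wy": 0, "wz": 0, "grip": -1}, {"x": 0.0, "y": 0.01, "z": -0.38, "wx": 0.0, "wy": 0, "wz": 0, "grip": -1}, {"x": 0.0, "y": 0.01, "z": -0.44, "wx": 0.0, "wy": 0, "wz": 0, "grip": -1}, {"x": 0.0, "y": 0.01, "z": -0.5, "wx": 0.0, "wy": 0, "wz": 0, "grip": -1}]
[ 4.39600e-01 -1.03200e-01  3.50000e-02  8.12786e+01]
```

```bash
echo '[0.4353,-0.1279,0.0350,81.2786]'>cmd.json; python3 plan.py -145 -112 10 0 0 0 0 |tail -2
```

```text
[{"x": 0.01, "y": 0.0, "z": -0.07, "wx": 0.0, "wy": 0, "wz": 0, "grip": -1}, {"x": 0.01, "y": 0.0, "z": -0.13, "wx": 0.0, "wy": 0, "wz": 0, "grip": -1}, {"x": 0.01, "y": 0.0, "z": -0.2, "wx": 0.0, "wy": 0, "wz": 0, "grip": -1}, {"x": 0.01, "y": 0.0, "z": -0.27, "wx": 0.0, "wy": 0, "wz": 0, "grip": -1}, {"x": 0.01, "y": 0.0, "z": -0.33, "wx": 0.0, "wy": 0, "wz": 0, "grip": -1}, {"x": 0.01, "y": 0.01, "z": -0.4, "wx": 0.0, "wy": 0, "wz": 0, "grip": -1}, {"x": 0.01, "y": 0.01, "z": -0.46, "wx": 0.0, "wy": 0, "wz": 0, "grip": -1}, {"x": 0.01, "y": 0.01, "z": -0.53, "wx": 0.0, "wy": 0, "wz": 0, "grip": -1}, {"x": 0.01, "y": 0.01, "z": -0.6, "wx": 0.0, "wy": 0, "wz": 0, "grip": -1}, {"x": 0.01, "y": 0.01, "z": -0.66, "wx": 0.0, "wy": 0, "wz": 0, "grip": -1}]
[ 4.40800e-01 -9.54000e-02  3.45000e-02  8.12786e+01]
```

jog_arm([
  {"x": 0.01, "y": 0, "z": -0.07, "wx": 0, "wy": 0, "wz": 0, "grip": -1},
  {"x": 0.01, "y": 0, "z": -0.13, "wx": 0, "wy": 0, "wz": 0, "grip": -1},
  {"x": 0.01, "y": 0.01, "z": -0.2, "wx": 0, "wy": 0, "wz": 0, "grip": -1},
  {"x": 0.01, "y": 0.01, "z": -0.26, "wx": 0, "wy": 0, "wz": 0, "grip": -1},
  {"x": 0.01, "y": 0.01, "z": -0.33, "wx": 0, "wy": 0, "wz": 0, "grip": -1},
  {"x": 0.01, "y": 0.01, "z": -0.4, "wx": 0, "wy": 0, "wz": 0, "grip": -1},
  {"x": 0.01, "y": 0.01, "z": -0.46, "wx": 0, "wy": 0, "wz": 0, "grip": -1},
  {"x": 0.01, "y": 0.01, "z": -0.53, "wx": 0, "wy": 0, "wz": 0, "grip": -1},
  {"x": 0.01, "y": 0.01, "z": -0.59, "wx": 0, "wy": 0, "wz": 0, "grip": -1},
  {"x": 0.01, "y": 0.01, "z": -0.66, "wx": 0, "wy": 0, "wz": 0, "grip": -1},
])

```text
time: 5.95
eef_pos: [0.441, -0.0964, 0.0343]
tcp_rot: [1.322, 1.131, -1.321]
ft_force: [0.1, -4.7, 5.2]
opening: 0.111
```

```bash
python3 plan.py -112 -90 9 0 0 0 0|grep -v x:
```

```text
meas wall XY mm [-109.42 -113.11] h-th 90.18 F wall [ 0.8  -4.64] Fz 5.16 Tz [-0.93  0.22  0.07] t 5.95 open 0.111 z 0.0343
[{"x": 0.0, "y": 0.0, "z": -0.05, "wx": 0.0, "wy": 0, "wz": 0, "grip": -1}, {"x": 0.0, "y": 0.0, "z": -0.1, "wx": 0.0, "wy": 0, "wz": 0, "grip": -1}, {"x": 0.0, "y": 0.0, "z": -0.15, "wx": 0.0, "wy": 0, "wz": 0, "grip": -1}, {"x": 0.0, "y": 0.0, "z": -0.2, "wx": 0.0, "wy": 0, "wz": 0, "grip": -1}, {"x": 0.0, "y": 0.0, "z": -0.25, "wx": 0.0, "wy": 0, "wz": 0, "grip": -1}, {"x": 0.0, "y": 0.0, "z": -0.3, "wx": 0.0, "wy": 0, "wz": 0, "grip": -1}, {"x": 0.0, "y": 0.0, "z": -0.34, "wx": 0.0, "wy": 0, "wz": 0, "grip": -1}, {"x": 0.0, "y": 0.0, "z": -0.39, "wx": 0.0, "wy": 0, "wz": 0, "grip": -1}, {"x": 0.0, "y": 0.0, "z": -0.44, "wx": 0.0, "wy": 0, "wz": 0, "grip": -1}]
[ 4.44100e-01 -7.36000e-02  3.45000e-02  8.12786e+01]
```

```bash
echo '[0.4441,-0.0736,0.03475,81.2786]'>cmd.json
```

jog_arm([
  {"x": -0.005, "y": 0, "z": -0.05, "wx": 0, "wy": 0, "wz": 0, "grip": -1},
  {"x": -0.005, "y": 0, "z": -0.1, "wx": 0, "wy": 0, "wz": 0, "grip": -1},
  {"x": -0.005, "y": 0, "z": -0.15, "wx": 0, "wy": 0, "wz": 0, "grip": -1},
  {"x": -0.005, "y": 0, "z": -0.2, "wx": 0, "wy": 0, "wz": 0, "grip": -1},
  {"x": -0.005, "y": 0, "z": -0.25, "wx": 0, "wy": 0, "wz": 0, "grip": -1},
  {"x": -0.005, "y": 0, "z": -0.3, "wx": 0, "wy": 0, "wz": 0, "grip": -1},
  {"x": -0.005, "y": 0, "z": -0.34, "wx": 0, "wy": 0, "wz": 0, "grip": -1},
  {"x": -0.005, "y": 0, "z": -0.39, "wx": 0, "wy": 0, "wz": 0, "grip": -1},
  {"x": -0.005, "y": 0, "z": -0.44, "wx": 0, "wy": 0, "wz": 0, "grip": -1},
])

```text
time: 6.85
eef_pos: [0.444, -0.0745, 0.0343]
tcp_rot: [1.322, 1.132, -1.322]
ft_force: [-0.7, -4.7, 6.0]
opening: 0.111
```

```bash
python3 plan.py -90 -65 10 0 0 0 0.25
```

```text
meas wall XY mm [-109.91  -90.96] h-th 90.17 F wall [ 0.09 -4.76] Fz 6.03 Tz [-0.88  0.11  0.04] t 6.85 open 0.111 z 0.0343
[{"x": 0.0, "y": 0.0, "z": -0.05, "wx": 0.0, "wy": 0, "wz": 0, "grip": -1}, {"x": 0.0, "y": 0.0, "z": -0.1, "wx": 0.0, "wy": 0, "wz": 0, "grip": -1}, {"x": 0.0, "y": 0.0, "z": -0.15, "wx": 0.0, "wy": 0, "wz": 0, "grip": -1}, {"x": 0.0, "y": 0.0, "z": -0.2, "wx": 0.0, "wy": 0, "wz": 0, "grip": -1}, {"x": 0.0, "y": 0.0, "z": -0.25, "wx": 0.0, "wy": 0, "wz": 0, "grip": -1}, {"x": 0.0, "y": 0.0, "z": -0.3, "wx": 0.0, "wy": 0, "wz": 0, "grip": -1}, {"x": 0.0, "y": 0.0, "z": -0.35, "wx": 0.0, "wy": 0, "wz": 0, "grip": -1}, {"x": 0.0, "y": 0.0, "z": -0.4, "wx": 0.0, "wy": 0, "wz": 0, "grip": -1}, {"x": 0.0, "y": 0.0, "z": -0.45, "wx": 0.0, "wy": 0, "wz": 0, "grip": -1}, {"x": 0.0, "y": 0.0, "z": -0.5, "wx": 0.0, "wy": 0, "wz": 0, "grip": -1}]
[ 4.47900e-01 -4.89000e-02  3.48000e-02  8.12786e+01]
```

jog_arm([
  {"x": -0.005, "y": 0, "z": -0.05, "wx": 0, "wy": 0, "wz": 0, "grip": -1},
  {"x": -0.005, "y": 0, "z": -0.1, "wx": 0, "wy": 0, "wz": 0, "grip": -1},
  {"x": -0.005, "y": 0, "z": -0.15, "wx": 0, "wy": 0, "wz": 0, "grip": -1},
  {"x": -0.005, "y": 0, "z": -0.2, "wx": 0, "wy": 0, "wz": 0, "grip": -1},
  {"x": -0.005, "y": 0, "z": -0.25, "wx": 0, "wy": 0, "wz": 0, "grip": -1},
  {"x": -0.005, "y": 0, "z": -0.3, "wx": 0, "wy": 0, "wz": 0, "grip": -1},
  {"x": -0.005, "y": 0, "z": -0.35, "wx": 0, "wy": 0, "wz": 0, "grip": -1},
  {"x": -0.005, "y": 0, "z": -0.4, "wx": 0, "wy": 0, "wz": 0, "grip": -1},
  {"x": -0.005, "y": 0, "z": -0.45, "wx": 0, "wy": 0, "wz": 0, "grip": -1},
  {"x": -0.005, "y": 0, "z": -0.5, "wx": 0, "wy": 0, "wz": 0, "grip": -1},
])

```text
time: 7.85
eef_pos: [0.4476, -0.0495, 0.0343]
tcp_rot: [1.322, 1.133, -1.322]
ft_force: [0.2, -1.8, -0.3]
opening: 0.106
```

```bash
echo '[0.4479,-0.0489,0.0350,81.2786]'>cmd.json;  python3 plan.py -65 -35 10 0 0 0 0.5
```

```text
meas wall XY mm [-110.26  -65.71] h-th 90.17 F wall [ 0.44 -1.78] Fz -0.28 Tz [-0.39  0.09 -0.02] t 7.85 open 0.106 z 0.0343
[{"x": 0.0, "y": 0.0, "z": -0.06, "wx": 0.0, "wy": 0, "wz": 0, "grip": -1}, {"x": 0.0, "y": 0.0, "z": -0.12, "wx": 0.0, "wy": 0, "wz": 0, "grip": -1}, {"x": 0.0, "y": 0.0, "z": -0.18, "wx": 0.0, "wy": 0, "wz": 0, "grip": -1}, {"x": 0.0, "y": 0.0, "z": -0.24, "wx": 0.0, "wy": 0, "wz": 0, "grip": -1}, {"x": 0.0, "y": 0.0, "z": -0.3, "wx": 0.0, "wy": 0, "wz": 0, "grip": -1}, {"x": 0.0, "y": 0.0, "z": -0.36, "wx": 0.0, "wy": 0, "wz": 0, "grip": -1}, {"x": 0.0, "y": 0.0, "z": -0.42, "wx": 0.0, "wy": 0, "wz": 0, "grip": -1}, {"x": 0.0, "y": 0.0, "z": -0.48, "wx": 0.0, "wy": 0, "wz": 0, "grip": -1}, {"x": 0.0, "y": 0.0, "z": -0.54, "wx": 0.0, "wy": 0, "wz": 0, "grip": -1}, {"x": 0.0, "y": 0.0, "z": -0.6, "wx": 0.0, "wy": 0, "wz": 0, "grip": -1}]
[ 4.52400e-01 -1.92000e-02  3.50000e-02  8.12786e+01]
```

jog_arm([
  {"x": 0, "y": 0, "z": -0.06, "wx": 0, "wy": 0, "wz": 0, "grip": -1},
  {"x": 0, "y": 0, "z": -0.12, "wx": 0, "wy": 0, "wz": 0, "grip": -1},
  {"x": 0, "y": 0, "z": -0.18, "wx": 0, "wy": 0, "wz": 0, "grip": -1},
  {"x": 0, "y": 0, "z": -0.24, "wx": 0, "wy": 0, "wz": 0, "grip": -1},
  {"x": 0, "y": 0, "z": -0.3, "wx": 0, "wy": 0, "wz": 0, "grip": -1},
  {"x": 0, "y": 0, "z": -0.36, "wx": 0, "wy": 0, "wz": 0, "grip": -1},
  {"x": 0, "y": 0, "z": -0.42, "wx": 0, "wy": 0, "wz": 0, "grip": -1},
  {"x": 0, "y": 0, "z": -0.48, "wx": 0, "wy": 0, "wz": 0, "grip": -1},
  {"x": 0, "y": 0, "z": -0.54, "wx": 0, "wy": 0, "wz": 0, "grip": -1},
  {"x": 0, "y": 0, "z": -0.6, "wx": 0, "wy": 0, "wz": 0, "grip": -1},
])

```text
time: 8.85
eef_pos: [0.4523, -0.0199, 0.0344]
tcp_rot: [1.322, 1.133, -1.322]
ft_force: [0.2, 0.9, -2.7]
opening: 0.112
```

```bash
python3 plan.py
```

```text
meas wall XY mm [-110.24  -35.73] h-th 90.17 F wall [0.04 0.9 ] Fz -2.72 Tz [-0.03  0.01  0.03] t 8.85 open 0.112 z 0.0344
```

jog_arm([
  {"x": 0, "y": 0.02, "z": 0, "wx": 0, "wy": 0, "wz": 0, "grip": -1},
  {"x": 0, "y": 0.04, "z": 0, "wx": 0, "wy": 0, "wz": 0, "grip": -1},
  {"x": 0, "y": 0.06, "z": 0, "wx": 0, "wy": 0, "wz": 0, "grip": -1},
  {"x": 0, "y": 0.07, "z": 0, "wx": 0, "wy": 0, "wz": 0, "grip": -1},
])

```text
time: 9.25
eef_pos: [0.4549, -0.0205, 0.0343]
tcp_rot: [1.321, 1.134, -1.323]
ft_force: [-5.7, 1.8, 1.6]
opening: 0.114
```

```bash
python3 plan.py
```

```text
meas wall XY mm [-107.63  -36.  ] h-th 90.16 F wall [-5.92  0.88] Fz 1.64 Tz [ 0.17  0.82 -0.05] t 9.25 open 0.114 z 0.0343
```

jog_arm([
  {"x": 0, "y": 0.01, "z": 0, "wx": 0, "wy": 0, "wz": 0, "grip": -1},
  {"x": 0, "y": 0.02, "z": 0, "wx": 0, "wy": 0, "wz": 0, "grip": -1},
])

```text
time: 9.45
eef_pos: [0.455, -0.0205, 0.0344]
tcp_rot: [1.32, 1.136, -1.325]
ft_force: [-8.0, 0.5, 5.6]
opening: 0.113
```

```bash
python3 plan.py
```

```text
meas wall XY mm [-107.53  -36.01] h-th 90.17 F wall [-7.94 -0.75] Fz 5.57 Tz [ 0.12  1.36 -0.02] t 9.45 open 0.113 z 0.0344
```

jog_arm([
  {"x": 0, "y": -0.05, "z": 0, "wx": 0, "wy": 0, "wz": 0, "grip": -1},
  {"x": 0, "y": -0.1, "z": 0, "wx": 0, "wy": 0, "wz": 0, "grip": -1},
  {"x": 0, "y": -0.14, "z": 0, "wx": 0, "wy": 0, "wz": 0, "grip": -1},
  {"x": 0, "y": -0.17, "z": 0, "wx": 0, "wy": 0, "wz": 0, "grip": -1},
  {"x": 0, "y": -0.19, "z": 0, "wx": 0, "wy": 0, "wz": 0, "grip": -1},
])

```text
time: 9.95
eef_pos: [0.4474, -0.0194, 0.0344]
tcp_rot: [1.322, 1.132, -1.322]
ft_force: [-0.2, -0.8, -4.8]
opening: 0.11
```

```bash
python3 plan.py
```

```text
meas wall XY mm [-115.14  -36.09] h-th 90.17 F wall [-0.09 -0.83] Fz -4.76 Tz [-0.01 -0.03  0.  ] t 9.95 open 0.11 z 0.0344
```

jog_arm([
  {"x": 0, "y": -0.01, "z": 0, "wx": 0, "wy": 0, "wz": 0, "grip": -1},
  {"x": 0, "y": -0.02, "z": 0, "wx": 0, "wy": 0, "wz": 0, "grip": -1},
])

```text
time: 10.15
eef_pos: [0.4468, -0.0193, 0.0345]
tcp_rot: [1.322, 1.132, -1.321]
ft_force: [1.9, -0.5, -3.5]
opening: 0.11
```

```bash
python3 plan.py
```

```text
meas wall XY mm [-115.78  -36.05] h-th 90.17 F wall [ 1.97 -0.2 ] Fz -3.46 Tz [ 0.01 -0.29 -0.05] t 10.15 open 0.11 z 0.0345
```

```bash
python3 - <<'E'
import json,numpy as np
from goal import tool
c=[0.4524,-0.0192,0.0350,81.2786]; p=np.array(c[:3])+tool(c[3],-1)@[0,-.006,0]
json.dump([*p,c[3]],open('cmd.json','w'))
x0,y0,th=.5668,-.0018,-.157
json.dump([x0-.0016*np.cos(th),y0-.0016*np.sin(th),th],open('walls.json','w'))
E
python3 plan.py -35 -15 8 0 0 0 0.25
```

```text
meas wall XY mm [-114.18  -36.05] h-th 90.17 F wall [ 1.97 -0.2 ] Fz -3.46 Tz [ 0.01 -0.29 -0.05] t 10.15 open 0.11 z 0.0345
[{"x": 0.01, "y": 0.09, "z": -0.05, "wx": 0.0, "wy": 0, "wz": 0, "grip": -1}, {"x": 0.01, "y": 0.09, "z": -0.1, "wx": 0.0, "wy": 0, "wz": 0, "grip": -1}, {"x": 0.01, "y": 0.09, "z": -0.15, "wx": 0.0, "wy": 0, "wz": 0, "grip": -1}, {"x": 0.01, "y": 0.09, "z": -0.2, "wx": 0.0, "wy": 0, "wz": 0, "grip": -1}, {"x": 0.01, "y": 0.09, "z": -0.25, "wx": 0.0, "wy": 0, "wz": 0, "grip": -1}, {"x": 0.01, "y": 0.09, "z": -0.3, "wx": 0.0, "wy": 0, "wz": 0, "grip": -1}, {"x": 0.01, "y": 0.1, "z": -0.35, "wx": 0.0, "wy": 0, "wz": 0, "grip": -1}, {"x": 0.01, "y": 0.1, "z": -0.4, "wx": 0.0, "wy": 0, "wz": 0, "grip": -1}]
[4.54400e-01 7.00000e-04 3.45000e-02 8.12786e+01]
```

jog_arm([
  {"x": 0.005, "y": 0.05, "z": -0.03, "wx": 0, "wy": 0, "wz": 0, "grip": -1},
  {"x": 0.005, "y": 0.08, "z": -0.1, "wx": 0, "wy": 0, "wz": 0, "grip": -1},
  {"x": 0.005, "y": 0.09, "z": -0.15, "wx": 0, "wy": 0, "wz": 0, "grip": -1},
  {"x": 0.005, "y": 0.09, "z": -0.2, "wx": 0, "wy": 0, "wz": 0, "grip": -1},
  {"x": 0.005, "y": 0.09, "z": -0.25, "wx": 0, "wy": 0, "wz": 0, "grip": -1},
  {"x": 0.005, "y": 0.09, "z": -0.3, "wx": 0, "wy": 0, "wz": 0, "grip": -1},
  {"x": 0.005, "y": 0.1, "z": -0.35, "wx": 0, "wy": 0, "wz": 0, "grip": -1},
  {"x": 0.005, "y": 0.1, "z": -0.4, "wx": 0, "wy": 0, "wz": 0, "grip": -1},
])

```text
time: 10.95
eef_pos: [0.4546, -0.0001, 0.0343]
tcp_rot: [1.322, 1.132, -1.321]
ft_force: [1.2, -3.5, 1.6]
opening: 0.113
```

```bash
sed -i 's/round(d\[0\],2)/round(d[0],3)/' plan.py; echo '[0.4544,0.0007,0.03475,81.2786]'>cmd.json; python3 plan.py -15 15 10 0 0 0 0.25
```

```text
meas wall XY mm [-109.46  -15.89] h-th 90.17 F wall [ 1.69 -3.26] Fz 1.55 Tz [-0.43  0.19  0.  ] t 10.95 open 0.113 z 0.0343
[{"x": 0.0, "y": 0.0, "z": -0.06, "wx": 0.0, "wy": 0, "wz": 0, "grip": -1}, {"x": 0.0, "y": 0.01, "z": -0.12, "wx": 0.0, "wy": 0, "wz": 0, "grip": -1}, {"x": 0.0, "y": 0.01, "z": -0.18, "wx": 0.0, "wy": 0, "wz": 0, "grip": -1}, {"x": 0.0, "y": 0.01, "z": -0.24, "wx": 0.0, "wy": 0, "wz": 0, "grip": -1}, {"x": 0.0, "y": 0.02, "z": -0.3, "wx": 0.0, "wy": 0, "wz": 0, "grip": -1}, {"x": 0.0, "y": 0.02, "z": -0.36, "wx": 0.03, "wy": 0, "wz": 0, "grip": -1}, {"x": 0.0, "y": 0.02, "z": -0.42, "wx": 0.06, "wy": 0, "wz": 0, "grip": -1}, {"x": 0.0, "y": 0.03, "z": -0.48, "wx": 0.09, "wy": 0, "wz": 0, "grip": -1}, {"x": 0.0, "y": 0.03, "z": -0.54, "wx": 0.11, "wy": 0, "wz": 0, "grip": -1}, {"x": 0.0, "y": 0.04, "z": -0.6, "wx": 0.14, "wy": 0, "wz": 0, "grip": -1}]
[4.60900e-01 3.00000e-02 3.48000e-02 7.32572e+01]
```

jog_arm([
  {"x": 0, "y": 0, "z": -0.06, "wx": 0, "wy": 0, "wz": 0, "grip": -1},
  {"x": 0, "y": 0.01, "z": -0.12, "wx": 0, "wy": 0, "wz": 0, "grip": -1},
  {"x": 0, "y": 0.01, "z": -0.18, "wx": 0, "wy": 0, "wz": 0, "grip": -1},
  {"x": 0, "y": 0.01, "z": -0.24, "wx": 0.01, "wy": 0, "wz": 0, "grip": -1},
  {"x": 0, "y": 0.02, "z": -0.3, "wx": 0.02, "wy": 0, "wz": 0, "grip": -1},
  {"x": 0, "y": 0.02, "z": -0.36, "wx": 0.04, "wy": 0, "wz": 0, "grip": -1},
  {"x": 0, "y": 0.02, "z": -0.42, "wx": 0.06, "wy": 0, "wz": 0, "grip": -1},
  {"x": 0, "y": 0.03, "z": -0.48, "wx": 0.09, "wy": 0, "wz": 0, "grip": -1},
  {"x": 0, "y": 0.03, "z": -0.54, "wx": 0.11, "wy": 0, "wz": 0, "grip": -1},
  {"x": 0, "y": 0.04, "z": -0.6, "wx": 0.14, "wy": 0, "wz": 0, "grip": -1},
])

```text
time: 11.95
eef_pos: [0.4609, 0.0292, 0.0343]
tcp_rot: [1.423, 1.055, -1.424]
ft_force: [-2.4, -4.3, 4.7]
opening: 0.114
```

```bash
python3 plan.py 15 35 8 0 0 0 0.3
```

```text
meas wall XY mm [-107.83   14.1 ] h-th 82.06 F wall [-1.7  -4.64] Fz 4.7 Tz [-0.76  0.33 -0.  ] t 11.95 open 0.114 z 0.0343
[{"x": -0.001, "y": 0.0, "z": -0.05, "wx": 0.03, "wy": 0, "wz": 0, "grip": -1}, {"x": -0.001, "y": 0.0, "z": -0.1, "wx": 0.05, "wy": 0, "wz": 0, "grip": -1}, {"x": -0.001, "y": 0.01, "z": -0.15, "wx": 0.07, "wy": 0, "wz": 0, "grip": -1}, {"x": -0.001, "y": 0.01, "z": -0.2, "wx": 0.09, "wy": 0, "wz": 0, "grip": -1}, {"x": -0.001, "y": 0.01, "z": -0.25, "wx": 0.12, "wy": 0, "wz": 0, "grip": -1}, {"x": -0.001, "y": 0.02, "z": -0.3, "wx": 0.14, "wy": 0, "wz": 0, "grip": -1}, {"x": -0.001, "y": 0.03, "z": -0.35, "wx": 0.16, "wy": 0, "wz": 0, "grip": -1}, {"x": -0.001, "y": 0.04, "z": -0.4, "wx": 0.19, "wy": 0, "wz": 0, "grip": -1}]
[4.6860e-01 4.8600e-02 3.4800e-02 6.2371e+01]
```

jog_arm([
  {"x": -0.004, "y": 0, "z": -0.05, "wx": 0.03, "wy": 0, "wz": 0, "grip": -1},
  {"x": -0.004, "y": 0, "z": -0.1, "wx": 0.05, "wy": 0, "wz": 0, "grip": -1},
  {"x": -0.004, "y": 0.01, "z": -0.15, "wx": 0.07, "wy": 0, "wz": 0, "grip": -1},
  {"x": -0.004, "y": 0.01, "z": -0.2, "wx": 0.09, "wy": 0, "wz": 0, "grip": -1},
  {"x": -0.004, "y": 0.01, "z": -0.25, "wx": 0.12, "wy": 0, "wz": 0, "grip": -1},
  {"x": -0.004, "y": 0.02, "z": -0.3, "wx": 0.14, "wy": 0, "wz": 0, "grip": -1},
  {"x": -0.004, "y": 0.03, "z": -0.35, "wx": 0.16, "wy": 0, "wz": 0, "grip": -1},
  {"x": -0.004, "y": 0.04, "z": -0.4, "wx": 0.19, "wy": 0, "wz": 0, "grip": -1},
])

```text
time: 12.75
eef_pos: [0.4687, 0.0479, 0.0343]
tcp_rot: [1.557, 0.939, -1.557]
ft_force: [-1.7, -2.7, 2.0]
opening: 0.113
```

```bash
echo '[0.4686,0.0486,0.03500,62.371]'>cmd.json; python3 plan.py 35 50 6 0 0 0 0.5
```

```text
meas wall XY mm [-103.1    33.74] h-th 71.18 F wall [-1.22 -2.97] Fz 2.01 Tz [-0.5   0.34  0.02] t 12.75 open 0.113 z 0.0343
[{"x": 0.0, "y": 0.0, "z": -0.05, "wx": 0.02, "wy": 0, "wz": 0, "grip": -1}, {"x": 0.0, "y": 0.0, "z": -0.1, "wx": 0.04, "wy": 0, "wz": 0, "grip": -1}, {"x": 0.0, "y": 0.0, "z": -0.15, "wx": 0.06, "wy": 0, "wz": 0, "grip": -1}, {"x": 0.0, "y": 0.01, "z": -0.2, "wx": 0.09, "wy": 0, "wz": 0, "grip": -1}, {"x": 0.0, "y": 0.01, "z": -0.25, "wx": 0.11, "wy": 0, "wz": 0, "grip": -1}, {"x": 0.0, "y": 0.02, "z": -0.3, "wx": 0.13, "wy": 0, "wz": 0, "grip": -1}]
[4.76400e-01 6.14000e-02 3.50000e-02 5.49225e+01]
```

Drag only, no rail contact seen. Continuing.

jog_arm([
  {"x": 0, "y": 0, "z": -0.05, "wx": 0.02, "wy": 0, "wz": 0, "grip": -1},
  {"x": 0, "y": 0, "z": -0.1, "wx": 0.04, "wy": 0, "wz": 0, "grip": -1},
  {"x": 0, "y": 0, "z": -0.15, "wx": 0.06, "wy": 0, "wz": 0, "grip": -1},
  {"x": 0, "y": 0.01, "z": -0.2, "wx": 0.09, "wy": 0, "wz": 0, "grip": -1},
  {"x": 0, "y": 0.01, "z": -0.25, "wx": 0.11, "wy": 0, "wz": 0, "grip": -1},
  {"x": 0, "y": 0.02, "z": -0.3, "wx": 0.13, "wy": 0, "wz": 0, "grip": -1},
])

```text
time: 13.35
eef_pos: [0.4765, 0.0607, 0.0343]
tcp_rot: [1.646, 0.853, -1.647]
ft_force: [-0.5, -1.5, 0.9]
opening: 0.109
```

```bash
python3 plan.py 50 70 8 0 0 0 0.5
```

```text
meas wall XY mm [-97.33  47.66] h-th 63.74 F wall [-0.26 -1.53] Fz 0.86 Tz [-0.35  0.29 -0.03] t 13.35 open 0.109 z 0.0343
[{"x": 0.0, "y": 0.0, "z": -0.05, "wx": 0.03, "wy": 0, "wz": 0, "grip": -1}, {"x": 0.0, "y": 0.0, "z": -0.1, "wx": 0.05, "wy": 0, "wz": 0, "grip": -1}, {"x": 0.0, "y": 0.0, "z": -0.15, "wx": 0.07, "wy": 0, "wz": 0, "grip": -1}, {"x": 0.0, "y": 0.01, "z": -0.2, "wx": 0.1, "wy": 0, "wz": 0, "grip": -1}, {"x": 0.0, "y": 0.01, "z": -0.25, "wx": 0.12, "wy": 0, "wz": 0, "grip": -1}, {"x": 0.0, "y": 0.02, "z": -0.3, "wx": 0.14, "wy": 0, "wz": 0, "grip": -1}, {"x": 0.0, "y": 0.03, "z": -0.35, "wx": 0.16, "wy": 0, "wz": 0, "grip": -1}, {"x": 0.0, "y": 0.03, "z": -0.39, "wx": 0.19, "wy": 0, "wz": 0, "grip": -1}]
[4.88900e-01 7.65000e-02 3.50000e-02 4.40364e+01]
```

jog_arm([
  {"x": 0, "y": 0, "z": -0.05, "wx": 0.03, "wy": 0, "wz": 0, "grip": -1},
  {"x": 0, "y": 0, "z": -0.1, "wx": 0.05, "wy": 0, "wz": 0, "grip": -1},
  {"x": 0, "y": 0, "z": -0.15, "wx": 0.07, "wy": 0, "wz": 0, "grip": -1},
  {"x": 0, "y": 0.01, "z": -0.2, "wx": 0.1, "wy": 0, "wz": 0, "grip": -1},
  {"x": 0, "y": 0.01, "z": -0.25, "wx": 0.12, "wy": 0, "wz": 0, "grip": -1},
  {"x": 0, "y": 0.02, "z": -0.3, "wx": 0.14, "wy": 0, "wz": 0, "grip": -1},
  {"x": 0, "y": 0.03, "z": -0.35, "wx": 0.16, "wy": 0, "wz": 0, "grip": -1},
  {"x": 0, "y": 0.03, "z": -0.39, "wx": 0.19, "wy": 0, "wz": 0, "grip": -1},
])

```text
time: 14.15
eef_pos: [0.4894, 0.0758, 0.0343]
tcp_rot: [1.774, 0.714, -1.773]
ft_force: [-0.7, -0.7, -2.2]
opening: 0.109
```

```bash
python3 plan.py 70 90 8 0 0 0 0.5
```

```text
meas wall XY mm [-86.98  64.49] h-th 52.84 F wall [-0.59 -0.84] Fz -2.16 Tz [-0.25  0.13  0.05] t 14.15 open 0.109 z 0.0343
[{"x": 0.0, "y": 0.0, "z": -0.06, "wx": 0.02, "wy": 0, "wz": 0, "grip": -1}, {"x": 0.0, "y": 0.01, "z": -0.11, "wx": 0.04, "wy": 0, "wz": 0, "grip": -1}, {"x": 0.0, "y": 0.01, "z": -0.16, "wx": 0.07, "wy": 0, "wz": 0, "grip": -1}, {"x": 0.0, "y": 0.01, "z": -0.21, "wx": 0.09, "wy": 0, "wz": 0, "grip": -1}, {"x": 0.0, "y": 0.02, "z": -0.26, "wx": 0.11, "wy": 0, "wz": 0, "grip": -1}, {"x": 0.0, "y": 0.02, "z": -0.3, "wx": 0.13, "wy": 0, "wz": 0, "grip": -1}, {"x": 0.0, "y": 0.03, "z": -0.35, "wx": 0.16, "wy": 0, "wz": 0, "grip": -1}, {"x": 0.0, "y": 0.04, "z": -0.4, "wx": 0.18, "wy": 0, "wz": 0, "grip": -1}]
[ 0.5046  0.089   0.035  33.7231]
```

jog_arm([
  {"x": 0.003, "y": 0, "z": -0.06, "wx": 0.02, "wy": 0, "wz": 0, "grip": -1},
  {"x": 0.003, "y": 0.01, "z": -0.11, "wx": 0.04, "wy": 0, "wz": 0, "grip": -1},
  {"x": 0.003, "y": 0.01, "z": -0.16, "wx": 0.07, "wy": 0, "wz": 0, "grip": -1},
  {"x": 0.003, "y": 0.01, "z": -0.21, "wx": 0.09, "wy": 0, "wz": 0, "grip": -1},
  {"x": 0.003, "y": 0.02, "z": -0.26, "wx": 0.11, "wy": 0, "wz": 0, "grip": -1},
  {"x": 0.003, "y": 0.02, "z": -0.3, "wx": 0.13, "wy": 0, "wz": 0, "grip": -1},
  {"x": 0.003, "y": 0.03, "z": -0.35, "wx": 0.16, "wy": 0, "wz": 0, "grip": -1},
  {"x": 0.003, "y": 0.04, "z": -0.4, "wx": 0.18, "wy": 0, "wz": 0, "grip": -1},
])

```text
time: 14.95
eef_pos: [0.5048, 0.0881, 0.0343]
tcp_rot: [1.888, 0.569, -1.889]
ft_force: [-2.7, -1.9, 3.4]
opening: 0.114
```

```bash
echo '[0.5046,0.0890,0.03485,33.7231]'>cmd.json; python3 plan.py 90 110 8 0 0 0 0.35
```

```text
meas wall XY mm [-73.64  79.08] h-th 42.52 F wall [-2.37 -2.3 ] Fz 3.43 Tz [-0.29  0.59  0.01] t 14.95 open 0.114 z 0.0343
[{"x": 0.0, "y": 0.0, "z": -0.05, "wx": 0.02, "wy": 0, "wz": 0, "grip": -1}, {"x": 0.0, "y": 0.0, "z": -0.1, "wx": 0.05, "wy": 0, "wz": 0, "grip": -1}, {"x": 0.0, "y": 0.0, "z": -0.15, "wx": 0.07, "wy": 0, "wz": 0, "grip": -1}, {"x": 0.0, "y": 0.01, "z": -0.2, "wx": 0.09, "wy": 0, "wz": 0, "grip": -1}, {"x": 0.0, "y": 0.01, "z": -0.25, "wx": 0.12, "wy": 0, "wz": 0, "grip": -1}, {"x": 0.0, "y": 0.02, "z": -0.3, "wx": 0.14, "wy": 0, "wz": 0, "grip": -1}, {"x": 0.0, "y": 0.03, "z": -0.35, "wx": 0.16, "wy": 0, "wz": 0, "grip": -1}, {"x": 0.0, "y": 0.04, "z": -0.4, "wx": 0.18, "wy": 0, "wz": 0, "grip": -1}]
[ 0.5223  0.0984  0.0348 23.4099]
```

jog_arm([
  {"x": -0.001, "y": 0, "z": -0.05, "wx": 0.02, "wy": 0, "wz": 0, "grip": -1},
  {"x": -0.001, "y": 0, "z": -0.1, "wx": 0.05, "wy": 0, "wz": 0, "grip": -1},
  {"x": -0.001, "y": 0, "z": -0.15, "wx": 0.07, "wy": 0, "wz": 0, "grip": -1},
  {"x": -0.001, "y": 0.01, "z": -0.2, "wx": 0.09, "wy": 0, "wz": 0, "grip": -1},
  {"x": -0.001, "y": 0.01, "z": -0.25, "wx": 0.12, "wy": 0, "wz": 0, "grip": -1},
  {"x": -0.001, "y": 0.02, "z": -0.3, "wx": 0.14, "wy": 0, "wz": 0, "grip": -1},
  {"x": -0.001, "y": 0.03, "z": -0.35, "wx": 0.16, "wy": 0, "wz": 0, "grip": -1},
  {"x": -0.001, "y": 0.04, "z": -0.4, "wx": 0.18, "wy": 0, "wz": 0, "grip": -1},
])

```text
time: 15.75
eef_pos: [0.5227, 0.0975, 0.0343]
tcp_rot: [1.998, 0.411, -1.999]
ft_force: [-4.5, -1.7, 3.4]
opening: 0.109
```

```bash
echo '[0.5223,0.0984,0.03490,23.4099]'>cmd.json; python3 plan.py 110 130 8 0 0 0 0.4
```

```text
meas wall XY mm [-57.45  91.2 ] h-th 32.23 F wall [-4.14 -2.4 ] Fz 3.39 Tz [-0.24  0.63 -0.01] t 15.75 open 0.109 z 0.0343
[{"x": 0.0, "y": 0.0, "z": -0.05, "wx": 0.03, "wy": 0, "wz": 0, "grip": -1}, {"x": 0.0, "y": 0.0, "z": -0.1, "wx": 0.05, "wy": 0, "wz": 0, "grip": -1}, {"x": 0.0, "y": 0.0, "z": -0.15, "wx": 0.07, "wy": 0, "wz": 0, "grip": -1}, {"x": 0.0, "y": 0.01, "z": -0.2, "wx": 0.1, "wy": 0, "wz": 0, "grip": -1}, {"x": 0.0, "y": 0.01, "z": -0.25, "wx": 0.12, "wy": 0, "wz": 0, "grip": -1}, {"x": 0.0, "y": 0.02, "z": -0.3, "wx": 0.14, "wy": 0, "wz": 0, "grip": -1}, {"x": 0.0, "y": 0.02, "z": -0.35, "wx": 0.16, "wy": 0, "wz": 0, "grip": -1}, {"x": 0.0, "y": 0.03, "z": -0.4, "wx": 0.19, "wy": 0, "wz": 0, "grip": -1}]
[ 0.5412  0.105   0.0349 12.5237]
```

jog_arm([
  {"x": -0.001, "y": 0, "z": -0.05, "wx": 0.03, "wy": 0, "wz": 0, "grip": -1},
  {"x": -0.001, "y": -0.01, "z": -0.1, "wx": 0.05, "wy": 0, "wz": 0, "grip": -1},
  {"x": -0.001, "y": -0.01, "z": -0.15, "wx": 0.07, "wy": 0, "wz": 0, "grip": -1},
  {"x": -0.001, "y": 0, "z": -0.2, "wx": 0.1, "wy": 0, "wz": 0, "grip": -1},
  {"x": -0.001, "y": 0, "z": -0.25, "wx": 0.12, "wy": 0, "wz": 0, "grip": -1},
  {"x": -0.001, "y": 0.01, "z": -0.3, "wx": 0.14, "wy": 0, "wz": 0, "grip": -1},
  {"x": -0.001, "y": 0.01, "z": -0.35, "wx": 0.16, "wy": 0, "wz": 0, "grip": -1},
  {"x": -0.001, "y": 0.02, "z": -0.4, "wx": 0.19, "wy": 0, "wz": 0, "grip": -1},
])

```text
time: 16.55
eef_pos: [0.5415, 0.1045, 0.0343]
tcp_rot: [2.108, 0.228, -2.108]
ft_force: [-3.4, -1.7, 1.7]
opening: 0.11
```

```bash
echo '[0.5410,0.1055,0.03495,12.5237]'>cmd.json; python3 plan.py 130 150 8 0 0 0.5 0.45
```

```text
meas wall XY mm [-39.99 101.08] h-th 21.33 F wall [-3.07 -2.19] Fz 1.73 Tz [-0.08  0.57  0.09] t 16.55 open 0.11 z 0.0343
[{"x": 0.0, "y": 0.01, "z": -0.06, "wx": 0.02, "wy": 0, "wz": 0, "grip": -1}, {"x": 0.0, "y": 0.01, "z": -0.11, "wx": 0.04, "wy": 0, "wz": 0, "grip": -1}, {"x": 0.0, "y": 0.01, "z": -0.16, "wx": 0.07, "wy": 0, "wz": 0, "grip": -1}, {"x": 0.0, "y": 0.01, "z": -0.21, "wx": 0.09, "wy": 0, "wz": 0, "grip": -1}, {"x": 0.0, "y": 0.02, "z": -0.26, "wx": 0.11, "wy": 0, "wz": 0, "grip": -1}, {"x": 0.0, "y": 0.03, "z": -0.31, "wx": 0.14, "wy": 0, "wz": 0, "grip": -1}, {"x": 0.0, "y": 0.03, "z": -0.36, "wx": 0.16, "wy": 0, "wz": 0, "grip": -1}, {"x": 0.0, "y": 0.04, "z": -0.4, "wx": 0.18, "wy": 0, "wz": 0, "grip": -1}]
[0.561  0.1079 0.035  2.2105]
```

jog_arm([
  {"x": 0, "y": 0.01, "z": -0.06, "wx": 0.02, "wy": 0, "wz": 0, "grip": -1},
  {"x": 0, "y": 0.01, "z": -0.11, "wx": 0.04, "wy": 0, "wz": 0, "grip": -1},
  {"x": 0, "y": 0.01, "z": -0.16, "wx": 0.07, "wy": 0, "wz": 0, "grip": -1},
  {"x": 0, "y": 0.01, "z": -0.21, "wx": 0.09, "wy": 0, "wz": 0, "grip": -1},
  {"x": 0, "y": 0.02, "z": -0.26, "wx": 0.11, "wy": 0, "wz": 0, "grip": -1},
])

```text
time: 17.05
eef_pos: [0.5545, 0.1063, 0.0343]
tcp_rot: [2.167, 0.115, -2.167]
ft_force: [-3.3, -0.5, 1.4]
opening: 0.11
```

```bash
python3 plan.py; cat cmd.json
```

```text
meas wall XY mm [-27.46 104.88] h-th 15.04 F wall [-3.15 -0.99] Fz 1.41 Tz [0.04 0.52 0.01] t 17.05 open 0.11 z 0.0343
[0.5609578147641383, 0.10788445587930319, 0.03495, 2.210459687645182]
```

```bash
cat > adv.py <<'E'
import sys,json,numpy as np
from goal import tool
c=json.loads(sys.argv[1]); x,y,z,w=map(float,sys.argv[2:6])
p=np.array(c[:3])+tool(c[3],-1)@(np.array([x,y,z])*.05); json.dump([*p,c[3]-np.degrees(w)],open('cmd.json','w'))
E
python3 adv.py '[0.5410,0.1055,0.03495,12.5237]' 0 .02 -.26 .11; python3 plan.py 143 168 10 0 0 0.5 0.45
```

```text
meas wall XY mm [-27.46 104.88] h-th 15.04 F wall [-3.15 -0.99] Fz 1.41 Tz [0.04 0.52 0.01] t 17.05 open 0.11 z 0.0343
[{"x": 0.0, "y": 0.0, "z": -0.06, "wx": 0.03, "wy": 0, "wz": 0, "grip": -1}, {"x": 0.0, "y": 0.0, "z": -0.11, "wx": 0.05, "wy": 0, "wz": 0, "grip": -1}, {"x": 0.0, "y": 0.01, "z": -0.16, "wx": 0.08, "wy": 0, "wz": 0, "grip": -1}, {"x": 0.0, "y": 0.01, "z": -0.21, "wx": 0.1, "wy": 0, "wz": 0, "grip": -1}, {"x": 0.0, "y": 0.02, "z": -0.26, "wx": 0.12, "wy": 0, "wz": 0, "grip": -1}, {"x": 0.0, "y": 0.02, "z": -0.31, "wx": 0.14, "wy": 0, "wz": 0, "grip": -1}, {"x": 0.0, "y": 0.03, "z": -0.35, "wx": 0.17, "wy": 0, "wz": 0, "grip": -1}, {"x": 0.0, "y": 0.04, "z": -0.4, "wx": 0.19, "wy": 0, "wz": 0, "grip": -1}, {"x": 0.0, "y": 0.05, "z": -0.45, "wx": 0.21, "wy": 0, "wz": 0, "grip": -1}, {"x": 0.0, "y": 0.06, "z": -0.5, "wx": 0.24, "wy": 0, "wz": 0, "grip": -1}]
[ 0.5791  0.1071  0.035  -7.5298]
```

jog_arm([
  {"x": 0, "y": 0, "z": -0.06, "wx": 0.03, "wy": 0, "wz": 0, "grip": -1},
  {"x": 0, "y": 0, "z": -0.11, "wx": 0.05, "wy": 0, "wz": 0, "grip": -1},
  {"x": 0, "y": 0.01, "z": -0.16, "wx": 0.08, "wy": 0, "wz": 0, "grip": -1},
  {"x": 0, "y": 0.01, "z": -0.21, "wx": 0.1, "wy": 0, "wz": 0, "grip": -1},
  {"x": 0, "y": 0.02, "z": -0.26, "wx": 0.12, "wy": 0, "wz": 0, "grip": -1},
  {"x": 0, "y": 0.02, "z": -0.31, "wx": 0.14, "wy": 0, "wz": 0, "grip": -1},
  {"x": 0, "y": 0.03, "z": -0.35, "wx": 0.17, "wy": 0, "wz": 0, "grip": -1},
  {"x": 0, "y": 0.04, "z": -0.4, "wx": 0.19, "wy": 0, "wz": 0, "grip": -1},
  {"x": 0, "y": 0.05, "z": -0.45, "wx": 0.21, "wy": 0, "wz": 0, "grip": -1},
  {"x": 0, "y": 0.06, "z": -0.5, "wx": 0.24, "wy": 0, "wz": 0, "grip": -1},
])

```text
time: 18.05
eef_pos: [0.5797, 0.1059, 0.0344]
tcp_rot: [-2.151, 0.146, 2.151]
ft_force: [-1.7, 0.9, 0.9]
opening: 0.112
```

```bash
python3 plan.py 168 193 8 0 0 0.5 0.5
```

```text
meas wall XY mm [ -2.46 108.37] h-th 1.25 F wall [-1.8   0.65] Fz 0.9 Tz [0.17 0.44 0.05] t 18.05 open 0.112 z 0.0344
[{"x": -0.001, "y": 0.0, "z": -0.06, "wx": 0.02, "wy": 0, "wz": 0, "grip": -1}, {"x": -0.001, "y": 0.0, "z": -0.13, "wx": 0.03, "wy": 0, "wz": 0, "grip": -1}, {"x": -0.001, "y": 0.0, "z": -0.19, "wx": 0.03, "wy": 0, "wz": 0, "grip": -1}, {"x": -0.001, "y": 0.0, "z": -0.25, "wx": 0.03, "wy": 0, "wz": 0, "grip": -1}, {"x": -0.001, "y": -0.01, "z": -0.31, "wx": 0.03, "wy": 0, "wz": 0, "grip": -1}, {"x": -0.001, "y": -0.01, "z": -0.38, "wx": 0.03, "wy": 0, "wz": 0, "grip": -1}, {"x": -0.001, "y": -0.01, "z": -0.44, "wx": 0.03, "wy": 0, "wz": 0, "grip": -1}, {"x": -0.001, "y": -0.01, "z": -0.5, "wx": 0.03, "wy": 0, "wz": 0, "grip": -1}]
[ 0.6039  0.1043  0.035  -9.2487]
```

jog_arm([
  {"x": 0, "y": 0, "z": -0.06, "wx": 0.02, "wy": 0, "wz": 0, "grip": -1},
  {"x": 0, "y": 0, "z": -0.13, "wx": 0.03, "wy": 0, "wz": 0, "grip": -1},
  {"x": 0, "y": 0, "z": -0.19, "wx": 0.03, "wy": 0, "wz": 0, "grip": -1},
  {"x": 0, "y": 0, "z": -0.25, "wx": 0.03, "wy": 0, "wz": 0, "grip": -1},
  {"x": 0, "y": -0.01, "z": -0.31, "wx": 0.03, "wy": 0, "wz": 0, "grip": -1},
  {"x": 0, "y": -0.01, "z": -0.38, "wx": 0.03, "wy": 0, "wz": 0, "grip": -1},
  {"x": 0, "y": -0.01, "z": -0.44, "wx": 0.03, "wy": 0, "wz": 0, "grip": -1},
  {"x": 0, "y": -0.01, "z": -0.5, "wx": 0.03, "wy": 0, "wz": 0, "grip": -1},
])

```text
time: 18.85
eef_pos: [0.6046, 0.103, 0.0343]
tcp_rot: [-2.136, 0.175, 2.136]
ft_force: [-2.7, -0.2, 0.4]
opening: 0.113
```

```bash
echo '[0.6039,0.1043,0.03495,-9.2487]'>cmd.json; python3 plan.py
```

```text
meas wall XY mm [ 22.52 109.45] h-th -0.36 F wall [-2.64 -0.57] Fz 0.44 Tz [0.12 0.44 0.01] t 18.85 open 0.113 z 0.0343
```

jog_arm([
  {"x": 0, "y": -0.02, "z": 0, "wx": 0, "wy": 0, "wz": 0, "grip": -1},
  {"x": 0, "y": -0.04, "z": 0, "wx": 0, "wy": 0, "wz": 0, "grip": -1},
  {"x": 0, "y": -0.06, "z": 0, "wx": 0, "wy": 0, "wz": 0, "grip": -1},
])

```text
time: 19.15
eef_pos: [0.6051, 0.1059, 0.0344]
tcp_rot: [-2.137, 0.175, 2.135]
ft_force: [-0.4, -1.2, -1.2]
opening: 0.115
```

```bash
python3 plan.py
```

```text
meas wall XY mm [ 22.6  112.35] h-th -0.36 F wall [-0.24 -1.24] Fz -1.22 Tz [-0.25  0.06  0.05] t 19.15 open 0.115 z 0.0344
```

jog_arm([
  {"x": 0, "y": -0.02, "z": 0, "wx": 0, "wy": 0, "wz": 0, "grip": -1},
  {"x": 0, "y": -0.03, "z": 0, "wx": 0, "wy": 0, "wz": 0, "grip": -1},
])

```text
time: 19.35
eef_pos: [0.6051, 0.1076, 0.0344]
tcp_rot: [-2.137, 0.175, 2.136]
ft_force: [-0.3, -0.4, -1.4]
opening: 0.11
```

```bash
python3 plan.py
```

```text
meas wall XY mm [ 22.31 114.02] h-th -0.35 F wall [-0.23 -0.48] Fz -1.38 Tz [-0.21  0.03 -0.03] t 19.35 open 0.11 z 0.0344
```

jog_arm([
  {"x": 0, "y": -0.01, "z": 0, "wx": 0, "wy": 0, "wz": 0, "grip": -1},
  {"x": 0, "y": -0.02, "z": 0, "wx": 0, "wy": 0, "wz": 0, "grip": -1},
  {"x": 0, "y": -0.03, "z": 0, "wx": 0, "wy": 0, "wz": 0, "grip": -1},
])

```text
time: 19.65
eef_pos: [0.6052, 0.1079, 0.0344]
tcp_rot: [-2.137, 0.176, 2.138]
ft_force: [-1.7, -7.8, 0.4]
opening: 0.111
```

```bash
python3 plan.py
```

```text
meas wall XY mm [ 22.35 114.32] h-th -0.33 F wall [-0.44 -7.96] Fz 0.42 Tz [-1.38  0.18  0.15] t 19.65 open 0.111 z 0.0344
```

jog_arm([
  {"x": 0, "y": 0.06, "z": 0, "wx": 0, "wy": 0, "wz": 0, "grip": -1},
  {"x": 0, "y": 0.1, "z": 0, "wx": 0, "wy": 0, "wz": 0, "grip": -1},
  {"x": 0, "y": 0.1, "z": -0.06, "wx": 0, "wy": 0, "wz": 0, "grip": -1},
  {"x": 0, "y": 0.1, "z": -0.12, "wx": 0, "wy": 0, "wz": 0, "grip": -1},
  {"x": 0, "y": 0.1, "z": -0.18, "wx": 0, "wy": 0, "wz": 0, "grip": -1},
  {"x": 0, "y": 0.1, "z": -0.24, "wx": 0, "wy": 0, "wz": 0, "grip": -1},
  {"x": 0, "y": 0.1, "z": -0.3, "wx": 0, "wy": 0, "wz": 0, "grip": -1},
  {"x": 0, "y": 0.1, "z": -0.36, "wx": 0, "wy": 0, "wz": 0, "grip": -1},
  {"x": 0, "y": 0.1, "z": -0.42, "wx": 0, "wy": 0, "wz": 0, "grip": -1},
  {"x": 0, "y": 0.1, "z": -0.48, "wx": 0, "wy": 0, "wz": 0, "grip": -1},
])

```text
time: 20.65
eef_pos: [0.6284, 0.1001, 0.0344]
tcp_rot: [-2.136, 0.175, 2.136]
ft_force: [-2.7, 0.3, -0.0]
opening: 0.112
```

```bash
python3 plan.py
```

```text
meas wall XY mm [ 46.51 110.29] h-th -0.36 F wall [-2.7  -0.08] Fz -0.03 Tz [0.13 0.44 0.01] t 20.65 open 0.112 z 0.0344
```

Perfectly centred; drag 2.7 N. Advance slowly to feel the stop.

jog_arm([
  {"x": 0, "y": 0, "z": -0.04, "wx": 0, "wy": 0, "wz": 0, "grip": -1},
  {"x": 0, "y": 0, "z": -0.08, "wx": 0, "wy": 0, "wz": 0, "grip": -1},
  {"x": 0, "y": 0, "z": -0.12, "wx": 0, "wy": 0, "wz": 0, "grip": -1},
  {"x": 0, "y": 0, "z": -0.16, "wx": 0, "wy": 0, "wz": 0, "grip": -1},
  {"x": 0, "y": 0, "z": -0.2, "wx": 0, "wy": 0, "wz": 0, "grip": -1},
])

```text
time: 21.15
eef_pos: [0.6382, 0.0985, 0.0343]
tcp_rot: [-2.136, 0.175, 2.136]
ft_force: [-2.4, 0.5, 0.9]
opening: 0.111
```

jog_arm([
  {"x": 0, "y": 0, "z": -0.03, "wx": 0, "wy": 0, "wz": 0, "grip": -1},
  {"x": 0, "y": 0, "z": -0.05, "wx": 0, "wy": 0, "wz": 0, "grip": -1},
])

```text
time: 21.35
eef_pos: [0.6406, 0.0981, 0.0343]
tcp_rot: [-2.136, 0.175, 2.136]
ft_force: [-1.5, 0.5, -0.5]
opening: 0.112
```

jog_arm([
  {"x": 0, "y": 0, "z": -0.02, "wx": 0, "wy": 0, "wz": 0, "grip": -1},
  {"x": 0, "y": 0, "z": -0.04, "wx": 0, "wy": 0, "wz": 0, "grip": -1},
])

```text
time: 21.55
eef_pos: [0.6425, 0.0978, 0.0344]
tcp_rot: [-2.136, 0.175, 2.136]
ft_force: [-1.5, 0.6, 0.0]
opening: 0.111
```

```bash
python3 plan.py
```

```text
meas wall XY mm [ 60.81 110.2 ] h-th -0.35 F wall [-1.56  0.33] Fz 0.02 Tz [0.16 0.41 0.  ] t 21.55 open 0.111 z 0.0344
```

jog_arm([
  {"x": 0, "y": 0, "z": -0.02, "wx": 0, "wy": 0, "wz": 0, "grip": -1},
  {"x": 0, "y": 0, "z": -0.04, "wx": 0, "wy": 0, "wz": 0, "grip": -1},
])

```text
time: 21.75
eef_pos: [0.6445, 0.0975, 0.0344]
tcp_rot: [-2.136, 0.175, 2.136]
ft_force: [-1.7, 0.1, 0.9]
opening: 0.111
```

jog_arm([
  {"x": 0, "y": 0, "z": -0.02, "wx": 0, "wy": 0, "wz": 0, "grip": -1},
])

```text
time: 21.85
eef_pos: [0.6455, 0.0973, 0.0344]
tcp_rot: [-2.136, 0.175, 2.136]
ft_force: [-2.2, 0.7, -0.1]
opening: 0.114
```

jog_arm([
  {"x": 0, "y": 0, "z": -0.02, "wx": 0, "wy": 0, "wz": 0, "grip": -1},
])

```text
time: 21.95
eef_pos: [0.6465, 0.0971, 0.0343]
tcp_rot: [-2.136, 0.175, 2.136]
ft_force: [-1.9, -0.0, -0.2]
opening: 0.11
```

```bash
python3 plan.py
```

```text
meas wall XY mm [ 64.84 110.16] h-th -0.36 F wall [-1.87 -0.35] Fz -0.22 Tz [ 0.09  0.44 -0.01] t 21.95 open 0.11 z 0.0343
```

jog_arm([
  {"x": 0, "y": 0, "z": -0.02, "wx": 0, "wy": 0, "wz": 0, "grip": -1},
  {"x": 0, "y": 0, "z": -0.04, "wx": 0, "wy": 0, "wz": 0, "grip": -1},
])

```text
time: 22.15
eef_pos: [0.6485, 0.0968, 0.0343]
tcp_rot: [-2.136, 0.175, 2.136]
ft_force: [-1.7, -0.0, 0.6]
opening: 0.111
```

jog_arm([
  {"x": 0, "y": 0, "z": -0.02, "wx": 0, "wy": 0, "wz": 0, "grip": -1},
])

```text
time: 22.25
eef_pos: [0.6495, 0.0967, 0.0344]
tcp_rot: [-2.136, 0.175, 2.136]
ft_force: [-2.5, -0.0, -0.4]
opening: 0.115
```

```bash
python3 plan.py
```

```text
meas wall XY mm [ 67.84 110.17] h-th -0.35 F wall [-2.44 -0.4 ] Fz -0.35 Tz [0.18 0.37 0.05] t 22.25 open 0.115 z 0.0344
```

jog_arm([
  {"x": 0, "y": 0, "z": -0.02, "wx": 0, "wy": 0, "wz": 0, "grip": -1},
  {"x": 0, "y": 0, "z": -0.03, "wx": 0, "wy": 0, "wz": 0, "grip": -1},
])

```text
time: 22.45
eef_pos: [0.6509, 0.0964, 0.0343]
tcp_rot: [-2.136, 0.175, 2.136]
ft_force: [-1.8, 1.0, 0.4]
opening: 0.111
```

jog_arm([
  {"x": 0, "y": 0, "z": -0.02, "wx": 0, "wy": 0, "wz": 0, "grip": -1},
])

```text
time: 22.55
eef_pos: [0.6519, 0.0963, 0.0344]
tcp_rot: [-2.136, 0.175, 2.136]
ft_force: [-2.0, 0.4, -0.8]
opening: 0.112
```

```bash
python3 plan.py
```

```text
meas wall XY mm [ 70.28 110.15] h-th -0.35 F wall [-2.    0.11] Fz -0.82 Tz [0.09 0.37 0.01] t 22.55 open 0.112 z 0.0344
```

jog_arm([
  {"x": 0, "y": 0, "z": -0.02, "wx": 0, "wy": 0, "wz": 0, "grip": -1},
])

```text
time: 22.65
eef_pos: [0.6529, 0.0961, 0.0343]
tcp_rot: [-2.136, 0.175, 2.136]
ft_force: [-2.4, 1.0, -0.9]
opening: 0.109
```

jog_arm([
  {"x": 0, "y": 0, "z": -0.02, "wx": 0, "wy": 0, "wz": 0, "grip": -1},
])

```text
time: 22.75
eef_pos: [0.6539, 0.0959, 0.0344]
tcp_rot: [-2.136, 0.175, 2.136]
ft_force: [-1.9, 1.6, -0.3]
opening: 0.111
```

```bash
python3 plan.py
```

```text
meas wall XY mm [ 72.37 110.16] h-th -0.35 F wall [-2.15  1.24] Fz -0.25 Tz [ 0.1   0.41 -0.  ] t 22.75 open 0.111 z 0.0344
```

jog_arm([
  {"x": 0, "y": 0, "z": -0.02, "wx": 0, "wy": 0, "wz": 0, "grip": -1},
])

```text
time: 22.85
eef_pos: [0.6549, 0.0957, 0.0344]
tcp_rot: [-2.136, 0.175, 2.136]
ft_force: [-1.5, 0.5, -0.7]
opening: 0.112
```

jog_arm([
  {"x": 0, "y": 0, "z": -0.02, "wx": 0, "wy": 0, "wz": 0, "grip": -1},
])

```text
time: 22.95
eef_pos: [0.6559, 0.0956, 0.0343]
tcp_rot: [-2.136, 0.175, 2.136]
ft_force: [-1.8, 1.2, 0.6]
opening: 0.113
```

```bash
python3 plan.py
```

```text
meas wall XY mm [ 74.36 110.1 ] h-th -0.35 F wall [-1.94  0.92] Fz 0.58 Tz [ 0.09  0.41 -0.03] t 22.95 open 0.113 z 0.0343
```

jog_arm([
  {"x": 0, "y": 0, "z": -0.02, "wx": 0, "wy": 0, "wz": 0, "grip": -1},
])

```text
time: 23.05
eef_pos: [0.6569, 0.0954, 0.0344]
tcp_rot: [-2.136, 0.175, 2.136]
ft_force: [-1.9, -0.7, 0.2]
opening: 0.108
```

jog_arm([
  {"x": 0, "y": 0, "z": -0.02, "wx": 0, "wy": 0, "wz": 0, "grip": -1},
])

```text
time: 23.15
eef_pos: [0.6575, 0.0953, 0.0344]
tcp_rot: [-2.135, 0.175, 2.137]
ft_force: [-5.2, 1.0, 2.2]
opening: 0.111
```

jog_arm([
  {"x": 0, "y": 0, "z": -0.02, "wx": 0, "wy": 0, "wz": 0, "grip": -1},
])

```text
time: 23.25
eef_pos: [0.6575, 0.0953, 0.0344]
tcp_rot: [-2.133, 0.175, 2.14]
ft_force: [-10.1, 1.2, 6.0]
opening: 0.115
```

```bash
python3 plan.py
```

```text
meas wall XY mm [ 76.03 110.11] h-th -0.35 F wall [-10.2   -0.38] Fz 6.04 Tz [ 0.22  1.51 -0.03] t 23.25 open 0.115 z 0.0344
```

jog_arm([
  {"x": 0, "y": 0, "z": -0.004, "wx": 0, "wy": 0, "wz": 0, "grip": -1},
  {"x": 0, "y": 0, "z": -0.004, "wx": 0, "wy": 0, "wz": 0, "grip": -1},
  {"x": 0, "y": 0, "z": -0.004, "wx": 0, "wy": 0, "wz": 0, "grip": -1},
  {"x": 0, "y": 0, "z": -0.004, "wx": 0, "wy": 0, "wz": 0, "grip": -1},
  {"x": 0, "y": 0, "z": -0.004, "wx": 0, "wy": 0, "wz": 0, "grip": -1},
  {"x": 0, "y": 0, "z": -0.004, "wx": 0, "wy": 0, "wz": 0, "grip": -1},
])

```text
time: 23.85
eef_pos: [0.6575, 0.0953, 0.0344]
tcp_rot: [-2.133, 0.175, 2.14]
ft_force: [-7.6, 1.3, 4.0]
opening: 0.107
```

```bash
python3 plan.py
```

```text
meas wall XY mm [ 76.04 110.13] h-th -0.34 F wall [-7.74  0.14] Fz 3.99 Tz [0.14 1.21 0.04] t 23.85 open 0.107 z 0.0344
```

jog_arm([
  {"x": 0, "y": 0, "z": 0, "wx": 0, "wy": 0, "wz": 0, "grip": -1},
  {"x": 0, "y": 0, "z": 0, "wx": 0, "wy": 0, "wz": 0, "grip": -1},
  {"x": 0, "y": 0, "z": 0, "wx": 0, "wy": 0, "wz": 0, "grip": -1},
  {"x": 0, "y": 0, "z": 0, "wx": 0, "wy": 0, "wz": 0, "grip": -1},
  {"x": 0, "y": 0, "z": 0, "wx": 0, "wy": 0, "wz": 0, "grip": -1},
  {"x": 0, "y": 0, "z": 0, "wx": 0, "wy": 0, "wz": 0, "grip": -1},
])

```text
time: 24.45
eef_pos: [0.6575, 0.0953, 0.0344]
tcp_rot: [-2.133, 0.175, 2.14]
ft_force: [-7.9, 0.5, 5.0]
opening: 0.109
```

```bash
python3 plan.py
```

```text
meas wall XY mm [ 76.02 110.12] h-th -0.34 F wall [-7.86 -0.72] Fz 5.01 Tz [ 0.13  1.24 -0.02] t 24.45 open 0.109 z 0.0344
```

jog_arm([
  {"x": 0, "y": 0, "z": -0.008, "wx": 0, "wy": 0, "wz": 0, "grip": -1},
  {"x": 0, "y": 0, "z": -0.016, "wx": 0, "wy": 0, "wz": 0, "grip": -1},
  {"x": 0, "y": 0, "z": -0.016, "wx": 0, "wy": 0, "wz": 0, "grip": -1},
  {"x": 0, "y": 0, "z": -0.016, "wx": 0, "wy": 0, "wz": 0, "grip": -1},
])

```text
time: 24.85
eef_pos: [0.6576, 0.0953, 0.0345]
tcp_rot: [-2.131, 0.175, 2.142]
ft_force: [-10.9, 0.2, 6.6]
opening: 0.111
```

```bash
python3 plan.py
```

```text
meas wall XY mm [ 76.14 110.13] h-th -0.34 F wall [-10.75  -1.54] Fz 6.62 Tz [ 0.22  1.68 -0.02] t 24.85 open 0.111 z 0.0345
```

jog_arm([
  {"x": 0, "y": 0, "z": -0.004, "wx": 0, "wy": 0, "wz": 0, "grip": -1},
  {"x": 0, "y": 0, "z": -0.004, "wx": 0, "wy": 0, "wz": 0, "grip": -1},
  {"x": 0, "y": 0, "z": -0.004, "wx": 0, "wy": 0, "wz": 0, "grip": -1},
  {"x": 0, "y": 0, "z": -0.004, "wx": 0, "wy": 0, "wz": 0, "grip": -1},
  {"x": 0, "y": 0, "z": -0.004, "wx": 0, "wy": 0, "wz": 0, "grip": -1},
  {"x": 0, "y": 0, "z": -0.004, "wx": 0, "wy": 0, "wz": 0, "grip": -1},
  {"x": 0, "y": 0, "z": -0.004, "wx": 0, "wy": 0, "wz": 0, "grip": -1},
  {"x": 0, "y": 0, "z": -0.004, "wx": 0, "wy": 0, "wz": 0, "grip": -1},
])

```text
time: 25.65
eef_pos: [0.6576, 0.0953, 0.0345]
tcp_rot: [-2.131, 0.175, 2.142]
ft_force: [-11.2, 1.5, 7.0]
opening: 0.114
```

```bash
python3 plan.py
```

```text
meas wall XY mm [ 76.13 110.16] h-th -0.34 F wall [-11.32  -0.26] Fz 6.99 Tz [ 0.26  1.8  -0.04] t 25.65 open 0.114 z 0.0345
```

jog_arm([
  {"x": 0, "y": 0, "z": 0.015, "wx": 0, "wy": 0, "wz": 0, "grip": -1},
  {"x": 0, "y": 0, "z": 0.03, "wx": 0, "wy": 0, "wz": 0, "grip": -1},
  {"x": 0, "y": 0, "z": 0.03, "wx": 0, "wy": 0, "wz": 0, "grip": -1},
])

```text
time: 25.95
eef_pos: [0.6575, 0.0953, 0.0344]
tcp_rot: [-2.134, 0.175, 2.139]
ft_force: [-5.9, 1.5, 2.2]
opening: 0.111
```

```bash
python3 plan.py
```

```text
meas wall XY mm [ 76.01 110.1 ] h-th -0.35 F wall [-6.04  0.56] Fz 2.19 Tz [0.13 1.01 0.03] t 25.95 open 0.111 z 0.0344
```

jog_arm([
  {"x": 0, "y": 0, "z": 0, "wx": 0, "wy": 0, "wz": 0, "grip": -0.7},
  {"x": 0, "y": 0, "z": 0, "wx": 0, "wy": 0, "wz": 0, "grip": -0.5},
  {"x": 0, "y": 0, "z": 0, "wx": 0, "wy": 0, "wz": 0, "grip": -0.4},
  {"x": 0, "y": 0, "z": 0, "wx": 0, "wy": 0, "wz": 0, "grip": -0.4},
  {"x": 0, "y": 0, "z": 0, "wx": 0, "wy": 0, "wz": 0, "grip": -0.4},
])

```text
time: 26.45
eef_pos: [0.6587, 0.0951, 0.0344]
tcp_rot: [-2.137, 0.175, 2.136]
ft_force: [-0.9, 0.6, -0.3]
opening: 0.306
```

```bash
python3 plan.py;  python3 -c "
from h import *
im,d=snap('side'); cv2.imwrite('pics/side4.png',cv2.resize(im[140:300,200:400],None,fx=4,fy=3.7)[:,:,::-1])"
```

```text
meas wall XY mm [ 77.17 110.05] h-th -0.36 F wall [-1.02  0.4 ] Fz -0.27 Tz [ 0.02  0.   -0.03] t 26.45 open 0.306 z 0.0344
```

View pics/side4.png

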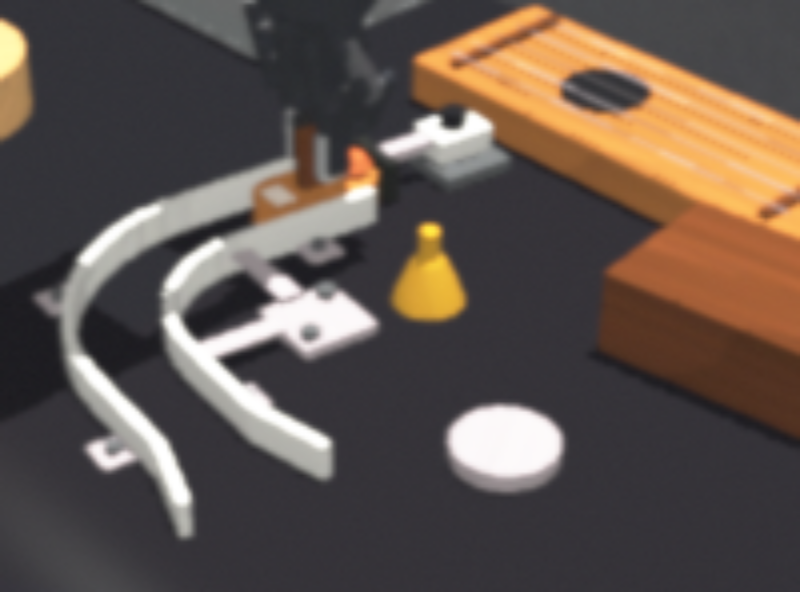

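Fin (about 305,150) is free between the open fingers, and the nose is against the stop plate (about 385,180). Retract straight up.

jog_arm([
  {"x": -0.2, "y": 0, "z": 0, "wx": 0, "wy": 0, "wz": 0, "grip": -0.3},
  {"x": -0.5, "y": 0, "z": 0, "wx": 0, "wy": 0, "wz": 0, "grip": -0.3},
  {"x": -1.0, "y": 0, "z": 0, "wx": 0, "wy": 0, "wz": 0, "grip": -0.3},
  {"x": -1.6, "y": 0, "z": 0, "wx": 0, "wy": 0, "wz": 0, "grip": -0.3},
  {"x": -2.3, "y": 0, "z": 1.0, "wx": 0, "wy": 0, "wz": 0, "grip": -0.3},
  {"x": -2.5, "y": 0, "z": 2.0, "wx": 0, "wy": 0, "wz": 0, "grip": -0.3},
  {"x": -2.5, "y": 0, "z": 3.0, "wx": 0, "wy": 0, "wz": 0, "grip": -0.3},
  {"x": -2.5, "y": 0, "z": 4.0, "wx": 0, "wy": 0, "wz": 0, "grip": -0.3},
  {"x": -2.5, "y": 0, "z": 4.0, "wx": 0, "wy": 0, "wz": 0, "grip": -0.3},
  {"x": -2.5, "y": 0, "z": 4.0, "wx": 0, "wy": 0, "wz": 0, "grip": -0.3},
])

```text
time: 27.5
eef_pos: [0.4605, 0.1281, 0.1612]
tcp_rot: [-2.139, 0.173, 2.134]
ft_force: [1.0, 0.4, 0.5]
opening: 0.348
```

```bash
python3 plan.py;  python3 -c "
from h import *
a=snap('side')[0][140:240,240:340]; b=snap('top')[0][125:285,190:360]
cv2.imwrite('pics/side5.png',cv2.resize(a,None,fx=5,fy=5)[:,:,::-1]);cv2.imwrite('pics/top5.png',cv2.resize(b,None,fx=3.5,fy=3.5)[:,:,::-1])"
```

```text
meas wall XY mm [-123.71  111.67] h-th -0.29 F wall [0.9  0.56] Fz 0.5 Tz [ 0.03 -0.04 -0.01] t 27.5 open 0.348 z 0.1612
```

View pics/side5.png

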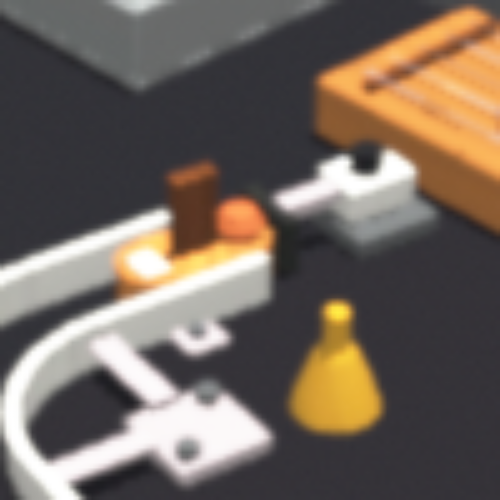

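View pics/top5.png

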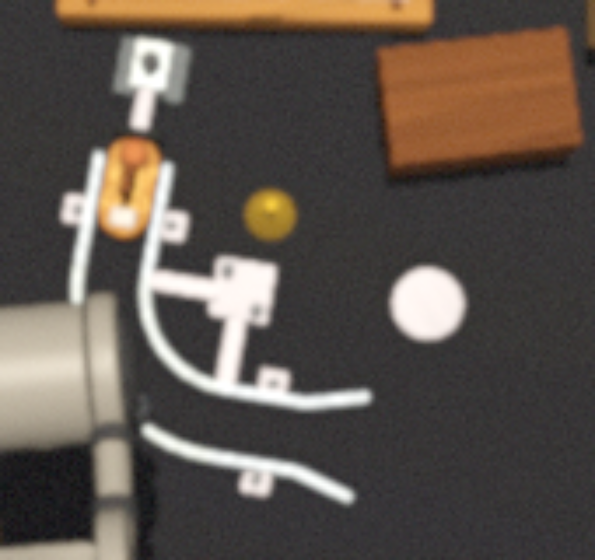

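Run:
```python
from h import *
z=np.load('pics/top_last.npz');H=cloud('top',z['d'])[:,:,2]
m=(H>.045)&(H<.085); m[:160]=0;m[195:]=0;m[:,:215]=0;m[:,240:]=0
k,l,st,c=cv2.connectedComponentsWithStats(m.astype(np.uint8)); i=1+np.argmax(st[1:,4])
print(st[i],ray('top',*c[i],.066), 'TCP at stop .6575 .0953')
```

```text
[224 171   4  10  33] [0.65621438 0.09533667 0.066     ] TCP at stop .6575 .0953
```

```bash
python3 -c "
from workcell import env
print(env.finish_job())"
```

```text
the job is handed in; nothing more can be done
None
```

I slid the sled by its fin through the entrance, round the bend and up to the end stop. I pressed it there, let go, backed the arm away and handed the job in at about 27.6 s. `finish_job` gives no verdict.

**On the way:**
- **Rails:** I probed both walls of the entrance leg and the outer wall of the exit leg. The entrance leg's middle line lay about 1.6 mm off my camera estimate in x; the exit leg's matched the estimate to about 0.2 mm in y. The highest sideways wrist force I read was about 8 N.
- **Stop:** The nose met the stop about where the camera showed the plate. I held it there for about 2.4 s, at roughly 8 N and then 11 N on the wrist sensor. Drag takes part of that, so the stop itself felt somewhat less.
- **Lifting:** In a few places the arm carried most or all of the sled's weight for a moment. Its height read only 34.3–34.5 mm throughout, so any rise was a few tenths of a millimetre.

**Last checks:**
- **Pictures:** They show the sled standing between the rails with its nose at the stop plate, in line with the leg. Only part of the table was in view, and the other things there looked undisturbed.
- **Position:** The top camera puts the fin at (0.656, 0.095) m, against (0.6575, 0.0953) m for the gripper while pressing. That is 1.3 mm apart, and the camera already read slightly off the gripper when I picked the sled up. I took it as camera error, not a gap.
- **Arm:** It is clear of the sled, and the wrist force is near zero.

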